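# Book reagent bottles in with a hand scanner

## Robot

A 7-joint arm with a two-finger parallel gripper is mounted at the origin on a cart in front of the work surface, level with it; the furniture and walls round the work are solid. World frame = base frame: x ahead of the robot, y to its left, z up, the work surface at z = 0. Lengths are in m, angles in rad, forces in N, time in s.
With the tool pointing down it reaches from about 0.425 to 0.875 m from the base axis. Payload 8.4 kg.
Tool frame: the origin (TCP) lies between the finger pads; the fingertips stand 8 mm ahead of it and the grasp point (between the pads) lies 11 mm behind it; z points along the fingers, y is the direction in which the jaws open and shut (so a half turn about z gives the same grasp; the last joint's range is limited). The gripper opens to 85 mm and grips with 20 to 120 N. Pads are 22 mm wide; open, the fingers measure 114 mm over their backs; the gripper's body (76 mm by 85 mm) begins 54 mm behind the grasp point. The pads swing forward as they close: fully open they stand 13 mm farther back than shut.
Start: joints at [1.228, 0.333, 0.04, 1.465, -0.013, 1.343, -0.059], TCP at [0.157, -0.631, 0.239] pointing down, gripper open.
Joint ranges: [-2.58, 2.58], [-0.38, 2.09], [-1.3, 1.39], [0.25, 2.4], [-1.5, 4.64], [0.08, 2.09], [-2.65, 2.65]. Speed limits (rad/s): [2.22, 2.22, 2.79, 2.79, 3.14, 3.14, 3.14].

## Interface

Orientations are given as a unit quaternion [x, y, z, w].
In Python, from rig import r, eyes, workorder gives the robot as it stands.
- The arm moves only by the shell command python3 -m creep 'ROWS' [FORCE]. ROWS is JSON, a list of rows, each a list of 5 numbers: the opening in per cent of the stroke, from 0 (shut) to 100 (fully open), then the shift along the tool's x, y, z in units of 40 mm (1.0 is 40 mm), then the turn about the tool's z in units of 8 degrees (1.0 is 8 degrees). In form: [[claw, dx, dy, dz, twist], ...]. A call has 1 to 5 rows; each row is the pose to reach, as a shift and turn from the pose commanded when the call began, along the tool's axes at that moment; what a row does not reach only later rows make up. A row lasts 1/10 s, in which the tool goes at most 50 mm and 8.59 degrees, less where a joint would pass 70% of its speed; a pose out of reach is approached as far as the arm can. A call with a gripper value outside its range is refused whole. The fingers move at their own pace and stop on an object; FORCE is the grip in N (left out, the last holds). Time passes only in rows, so rows that repeat a pose let the fingers close. It gives the time, the measured TCP pose, the force and the opening at its end, in the units of the state.
- r.read_state(): the state, without advancing time (a new reading comes with each control period).
- eyes.grab_frame(name): name is "scene" or "side" or "wrist"; returns a dict with "color" (384x512x3 uint8, red, green, blue), "fx", "fy", "cx", "cy" (pixels), "view" (4x4, takes a point from world to camera coordinates); the wrist camera has in their place "mount" (4x4, takes a point from camera to tool coordinates, whose origin is the TCP and whose axes are the flange's). Camera axes: x right, y down, z forward; pixel columns grow to the right and rows downward; lengths in m; the calibration is good to about 2 mm. A picture is of the moment at which its call begins: read the wrist's pose just before it. There is no depth.
- workorder.job_done(): hands the job in, once; it reports no verdict.
The state is a dict: "time_s": time; "q": joint angles; "joint_velocities": joint speeds; "joint_efforts": joint torques, N m; "tcp_pos": TCP position; "ee_rot": TCP orientation; "contact_force": force on the tool from outside, world axes, zero at the start; "moment": the same for the moment, N m; "gripper_width": finger opening in m.
Only numpy, scipy, OpenCV 4.12 (cv2) and the standard library are available. Lean on these libraries where they do the work, as an engineer would, in place of code of your own. Each camera call takes 0.05 s, during which the arm holds its last target.

## Task

Two or three reagent bottles with barcode stickers have come in, standing in front of the robot and to its right: stand each one centred in any ring of its own on the white check-in board, upright and turned so that its barcode sticker faces squarely the side of the board where the arrowheads are. When all of them stand so, take the hand scanner and scan the bottles present, first the white bottle with the blue cap, then the brown one, then the small one with the orange cap: aim the scanner's red window at the middle of each sticker from about 9 cm away, looking at it more squarely than slantwise, and hold it still there for a good two seconds. Then put the scanner back upright in its stand's pocket and let go, leaving the bottles standing as they were set and the timer, packet and pen where they lie.

Things in the scene. Friction and masses are not known exactly. Their poses are not given: they have to be found in the camera images.
- reagent_0: white bottle with a blue cap; 56 mm diameter, 105 mm tall; the cap, 39 mm in diameter and round, spans heights 91 mm to 105 mm. Origin: centre of the underside, z up along the bottle's axis. Starts upright on the worktop, its sticker up to 115 degrees from facing -x. May be absent (None). (Bottles without a sticker, far left, are not meant.) A black rubber foot ring, 14 mm high, weights it: 0.32 kg.
- reagent_1: brown (amber) bottle with a blue cap; 56 mm diameter, 105 mm tall; the cap, 39 mm in diameter and round, spans heights 91 mm to 105 mm. Origin: centre of the underside, z up along the bottle's axis. Starts upright on the worktop, its sticker up to 115 degrees from facing -x. May be absent (None). (Bottles without a sticker, far left, are not meant.) A black rubber foot ring, 14 mm high, weights it: 0.32 kg.
- reagent_2: small white bottle with an orange cap; 50 mm diameter, 88 mm tall; the cap, 36 mm in diameter and round, spans heights 76 mm to 88 mm. Origin: centre of the underside, z up along the bottle's axis. Starts upright on the worktop, its sticker up to 115 degrees from facing -x. May be absent (None). (Bottles without a sticker, far left, are not meant.) A black rubber foot ring, 14 mm high, weights it: 0.32 kg.
- code_0: the barcode sticker (white with black bars, about 29 mm round the wall and 34 mm tall) on the white bottle with the blue cap. Origin: centre of the sticker on the bottle's wall, 28 mm from the bottle's axis and 40 mm above its underside; x points straight out of the wall (horizontal while the bottle stands), z up. Absent with its bottle.
- code_1: the barcode sticker (white with black bars, about 29 mm round the wall and 34 mm tall) on the brown bottle with the blue cap. Origin: centre of the sticker on the bottle's wall, 28 mm from the bottle's axis and 40 mm above its underside; x points straight out of the wall (horizontal while the bottle stands), z up. Absent with its bottle.
- code_2: the barcode sticker (white with black bars, about 29 mm round the wall and 34 mm tall) on the small white bottle with the orange cap. Origin: centre of the sticker on the bottle's wall, 25 mm from the bottle's axis and 34 mm above its underside; x points straight out of the wall (horizontal while the bottle stands), z up. Absent with its bottle.
- board: white check-in board, a fixed plate 130 x 330 mm and 4 mm thick (top face 4 mm above the worktop), with three printed blue rings along its y axis and a flat blue arrowhead in front of each ring. Origin: centre of its underside; x points away from the arrowhead side, so the stickers must face along the board's -x; z up. Nothing stands up from it.
- ring_0 (a point): centre of the left (+y) blue ring printed on the board (72 mm outside diameter), on the board's top face; the rings lie on the board's y axis, 105 mm apart
- ring_1 (a point): centre of the middle blue ring printed on the board (72 mm outside diameter), on the board's top face; the rings lie on the board's y axis, 105 mm apart
- ring_2 (a point): centre of the right (-y) blue ring printed on the board (72 mm outside diameter), on the board's top face; the rings lie on the board's y axis, 105 mm apart. (Tall instrument towers stand at the back: from about 0.6 m ahead of the robot's base wherever the place is less than 0.12 m to the left of its centre line.)
- scanner: hand scanner standing in the stand's pocket: square black foot 50 x 50 x 14 mm, above it an upright grey handle 36 mm (x) by 30 mm (y) reaching to 136 mm height, to be gripped across its 30 mm; a nose sticks out forward (+x), sloping 40 degrees down from level. Origin: centre of the foot's underside, z up, x toward the nose's side. 0.2 kg.
- scanner_window: the scanner's red window at the end of the nose. Origin: centre of the window, 56 mm ahead (+x) of and 46 mm above the scanner's origin; its x axis is the line of sight, 40 degrees below level while the scanner is upright. The sticker's centre must lie on this line within 12 mm, 50 to 130 mm ahead, with the line of sight within 55 degrees of square to the sticker.
- stand: scanner stand, fixed: black base 100 x 96 x 8 mm with a grey rim 12 mm high round a 60 x 60 mm pocket (5 mm play each side of the scanner's foot). Origin: centre of its underside, x toward the side to which the parked scanner's nose points, z up.
- stand_in (a point): centre of the pocket's floor, 8 mm above the worktop
- lab_timer: bystander: white flat lab timer, 60 x 66 x 22 mm, origin at the centre of its underside
- ferrule_packet: bystander: flat white carton packet, 50 x 70 x 14 mm, origin at the centre of its underside
- pen: bystander: thin white and green pen lying flat, 145 mm long, origin at the centre of its underside
Things that resemble listed ones, but are neither listed nor needed, are in the scene too. Leave any pink or turquoise look-alike of the reagent_2 alone.

How it is judged:
On the way, in this order (a step that is already met when the one before it is completed fails the run):
1. every bottle stands in a ring of the board with its sticker toward the arrowhead side ((horizontal distance between reagent_0 and ring_0 below 0.015 m or horizontal distance between reagent_0 and ring_1 below 0.015 m or horizontal distance between reagent_0 and ring_2 below 0.015 m) and angle between each of reagent_0, reagent_1, reagent_2's own z axis and vertical below 0.1 rad and z of each of reagent_0, reagent_1, reagent_2 in the frame of board below 0.01 m and angle between the x axis of each of code_0, code_1, code_2 and the x axis of board, either way round below 0.26 rad and x of each of code_0, code_1, code_2 in the frame of board below -0.005 m and linear speed of each of reagent_0, reagent_1, reagent_2 below 0.03 m/s and (horizontal distance between reagent_1 and ring_0 below 0.015 m or horizontal distance between reagent_1 and ring_1 below 0.015 m or horizontal distance between reagent_1 and ring_2 below 0.015 m) and (horizontal distance between reagent_2 and ring_0 below 0.015 m or horizontal distance between reagent_2 and ring_1 below 0.015 m or horizontal distance between reagent_2 and ring_2 below 0.015 m)), for 0.2 s.
2. the scanner is held aimed at the sticker of the white bottle with the blue cap (x of code_0 in the frame of scanner_window between 0.05 and 0.13 m and y of code_0 in the frame of scanner_window between -0.012 and 0.012 m and z of code_0 in the frame of scanner_window between -0.012 and 0.012 m and angle between the x axis of scanner_window and the x axis of code_0, either way round below 0.96 rad and x of scanner_window in the frame of code_0 above 0.03 m), for 1.5 s.
3. the scanner is held aimed at the sticker of the brown bottle with the blue cap (x of code_1 in the frame of scanner_window between 0.05 and 0.13 m and y of code_1 in the frame of scanner_window between -0.012 and 0.012 m and z of code_1 in the frame of scanner_window between -0.012 and 0.012 m and angle between the x axis of scanner_window and the x axis of code_1, either way round below 0.96 rad and x of scanner_window in the frame of code_1 above 0.03 m), for 1.5 s.
4. the scanner is held aimed at the sticker of the small white bottle with the orange cap (x of code_2 in the frame of scanner_window between 0.05 and 0.13 m and y of code_2 in the frame of scanner_window between -0.012 and 0.012 m and z of code_2 in the frame of scanner_window between -0.012 and 0.012 m and angle between the x axis of scanner_window and the x axis of code_2, either way round below 0.96 rad and x of scanner_window in the frame of code_2 above 0.03 m), for 1.5 s.
At the end, for the whole second after the job is handed in: Every bottle present stands upright on the board within 15 mm of a ring's centre, its sticker within 15 degrees of square to the arrowhead side, at rest; the scanner stands upright on the floor of its stand's pocket, within 12 mm of its centre, released and at rest (all of step 1 and horizontal distance between scanner and stand_in below 0.012 m and angle between scanner's own z axis and vertical below 0.1 rad and z of scanner in the frame of stand_in below 0.006 m and linear speed of scanner below 0.03 m/s); the robot touches nothing.
It fails at once if the timer, packet or pen is pushed more than 3 cm (distance of any of lab_timer, ferrule_packet, pen from where it was at the start of the episode above 0.03 m).
Of reagent_0, reagent_1, reagent_2 only 2 to 3 are there at a start; the rules pass over those that are not, and their reading is None.
At some moment in a run one of reagent_0, reagent_1, reagent_2 may be knocked a few centimetres aside while the robot is not near it.
It also fails if it takes over 210 s, if anything falls off the work surface, if the arm or the gripper's body presses on something with over 40 N, if the wrist force passes 120 N, or if a joint passes its speed limit or range.

## Working session

There is one attempt and no reset: what is moved stays moved. The work goes in short steps, Python scripts to look and compute and a shell command to move; the robot and the scene stay as the last step left them, time stands still between calls to the robot, and variables do not carry over. Pictures are saved under pics/ and viewed, and the job is handed in when it is done.

```bash
ls; mkdir -p pics; cat > h.py <<'E'
import sys,json,numpy as np,cv2
from scipy.spatial.transform import Rotation as R
from rig import r,eyes,workorder
def snap(n,f,crop=None,scale=1):
    s=r.read_state(); d=eyes.grab_frame(n); im=d['color'][:,:,::-1]
    np.savez('pics/'+f+'.npz',**{k:v for k,v in d.items()},tcp=s['tcp_pos'],rot=s['ee_rot'])
    cv2.imwrite('pics/'+f+'.png',im); return d
def crop(f,x0,y0,x1,y1,sc,out):
    im=cv2.imread('pics/'+f+'.png')[y0:y1,x0:x1]
    cv2.imwrite('pics/'+out+'.png',cv2.resize(im,None,fx=sc,fy=sc,interpolation=cv2.INTER_CUBIC))
def cam(f):
    d=np.load('pics/'+f+'.npz')
    if 'view' in d: T=np.linalg.inv(d['view'])
    else:
        W=np.eye(4);W[:3,:3]=R.from_quat(d['rot']).as_matrix();W[:3,3]=d['tcp'];T=W@d['mount']
    return d,T
def pix(f,u,v,z):
    d,T=cam(f); ray=T[:3,:3]@np.array([(u-d['cx'])/d['fx'],(v-d['cy'])/d['fy'],1]); o=T[:3,3]
    return o+ray*(z-o[2])/ray[2]
def proj(f,p):
    d,T=cam(f); c=np.linalg.inv(T)@np.append(p,1); return np.array([d['fx']*c[0]/c[2]+d['cx'],d['fy']*c[1]/c[2]+d['cy']])
E
python3 - <<'E'
from h import *
s=r.read_state();print(s)
for n in('scene','side','wrist'): snap(n,n+'0')
for n in('scene','side','wrist'): crop(n+'0',0,0,512,384,1.5,n+'0b')
E
```

```text
pics
{'time_s': 0.0, 'q': array([ 1.22782569,  0.33393232,  0.03984103,  1.46627277, -0.01339477,
        1.34332731, -0.05851917]), 'joint_velocities': array([ 0.00049786,  0.00032754,  0.00011929, -0.0011928 ,  0.00048652,
       -0.000161  , -0.00018041]), 'joint_efforts': array([-9.69725297e-04, -6.58551836e+01,  1.36508491e+00, -4.05551004e+01,
        1.67461135e-02,  1.26926880e-02,  2.16198191e-05]), 'tcp_pos': array([ 0.15676667, -0.63034378,  0.23840624]), 'ee_rot': array([ 9.92581087e-01,  1.21581595e-01, -1.55407778e-04, -8.22530324e-04]), 'contact_force': array([ 0.05103392, -0.39941471, -0.96013368]), 'moment': array([ 0.02326999, -0.03562028, -0.05037845]), 'gripper_width': 0.08563826409881747}
```

View pics/scene0b.png

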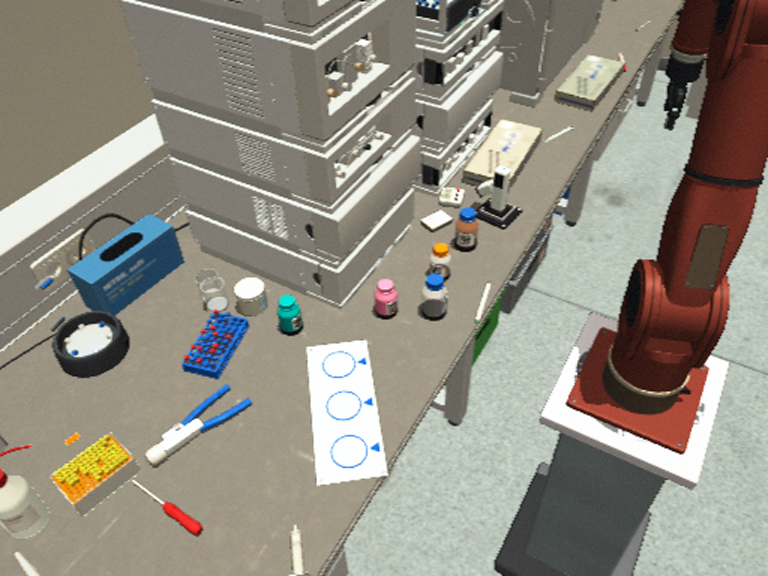

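View pics/side0b.png

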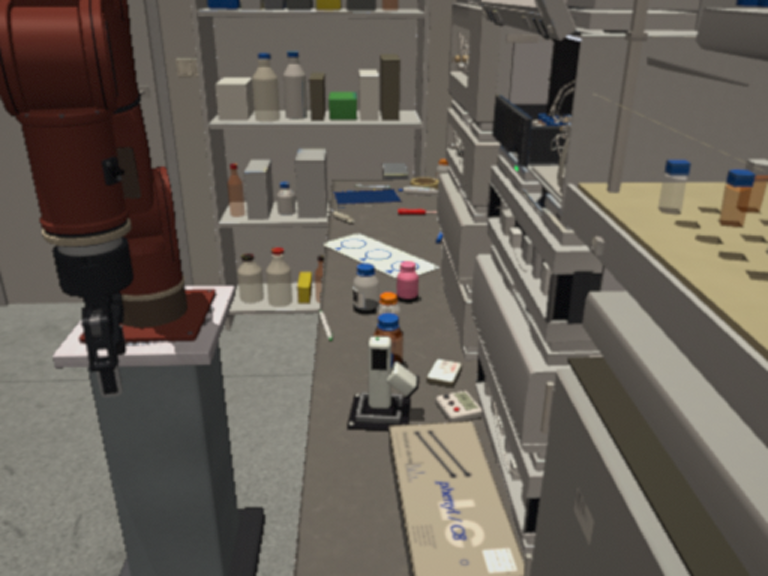

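View pics/wrist0b.png

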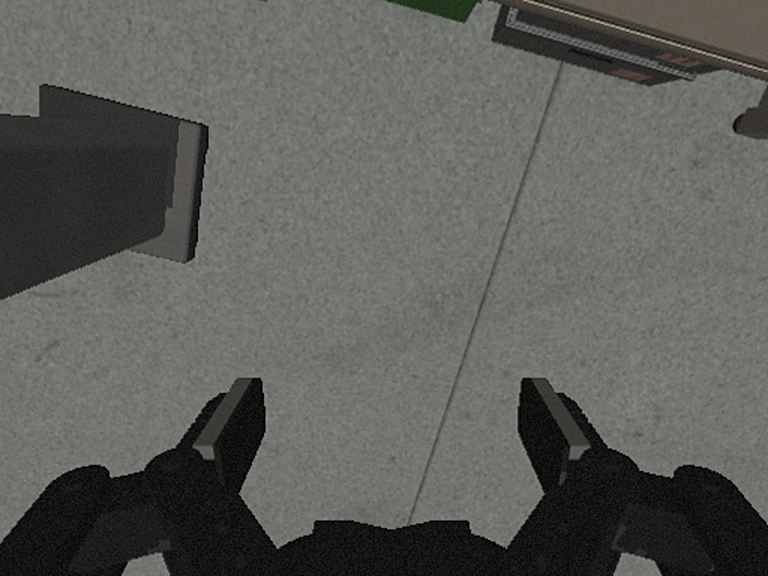

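All three bottles appear to be present. In the scene picture (displayed at 1.5x) they are the white one with the blue cap (433,297), the brown one (467,228) and the orange-capped one (440,258). The pink (386,297) and turquoise (290,313) bottles are look-alikes to leave alone. Next I'll enlarge the crop to confirm.

```bash
python3 - <<'E'
from h import *
crop('scene0',235,115,355,220,6,'s0c'); crop('side0',190,155,330,290,5,'d0c'); crop('scene0',195,215,275,330,5,'s0brd')
E
```

```text
(no output)
```

View pics/s0c.png

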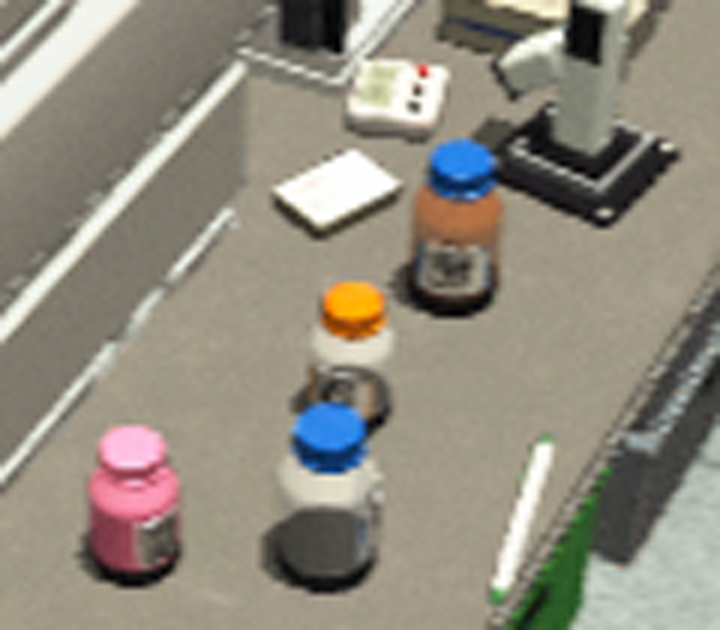

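View pics/d0c.png

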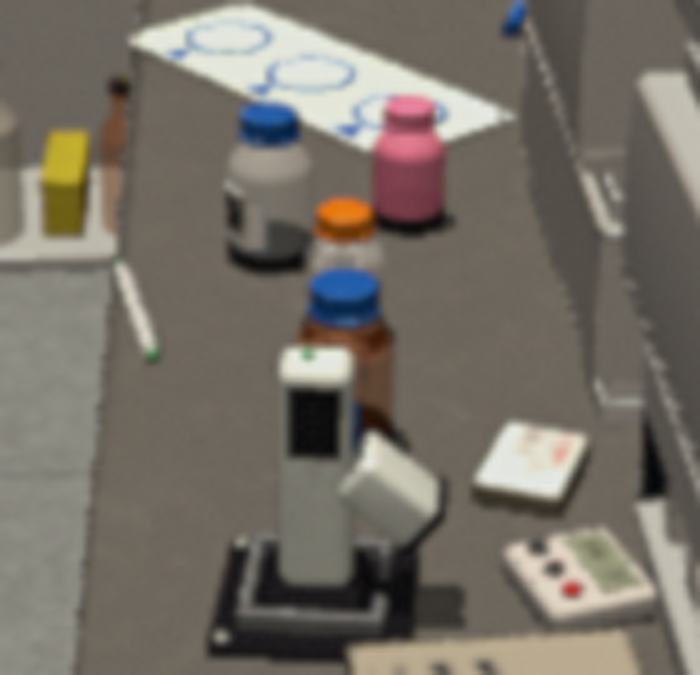

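View pics/s0brd.png

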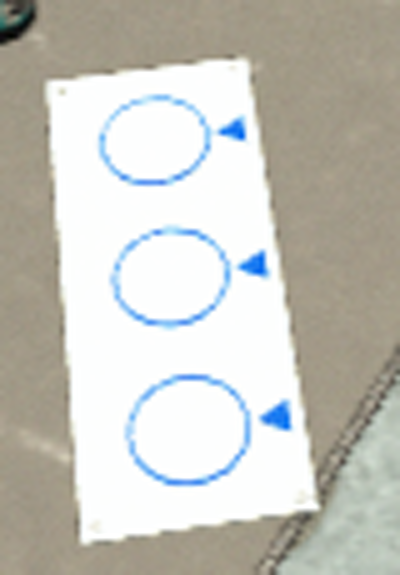

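```bash
python3 - <<'E'
from h import *
np.set_printoptions(precision=4,suppress=True)
d,T=cam('scene0');print(T[:3,3],d['fx'])
def S(x,y): return x/6+235,y/6+115
def B(x,y): return x/5+195,y/5+215
for n,p in dict(r2=(155,140),r1=(171,277),r0=(189,430),c1=(48,82),c2=(247,58),c3=(318,508),c4=(82,543)).items(): print(n,pix('scene0',*B(*p),.004))
for n,p,z in (('w',(331,422),.105),('br',(463,158),.105),('or',(353,297),.088),('pink',(133,442),.088),('scan',(597,-5),.14),('standcorner front',(604,215),.0),('stand left',(490,150),0),('standright',(678,152),0),('penA',(545,440),0),('penB',(497,597),0),('pack',(338,193),.014)): print(n,pix('scene0',*S(*p),z))
def D(x,y): return x/5+190,y/5+155
for n,p,z in (('w',(270,118),.105),('br',(346,287),.105),('or',(345,215),.088),('pink',(410,112),.088),('scan',(318,358),.144),('stL',(210,648),0),('stR',(412,630),0),('stL2',(238,540),.008),('r2',(400,115),.004),('r1',(311,73),.004),('r0',(228,38),.004)): print(n,pix('side0',*D(*p),z))
E
```

```text
[0.0261 0.9259 1.0904] 431.0739231861871
r2 [0.5638 0.2528 0.004 ]
r1 [0.4983 0.3354 0.004 ]
r0 [0.4329 0.4176 0.004 ]
c1 [0.6512 0.2468 0.004 ]
c2 [0.5481 0.1662 0.004 ]
c3 [0.3447 0.4236 0.004 ]
c4 [0.4466 0.5049 0.004 ]
w [0.4605 0.0141 0.105 ]
br [ 0.495  -0.2281  0.105 ]
or [ 0.5043 -0.1004  0.088 ]
pink [0.5561 0.0649 0.088 ]
scan [ 0.4741 -0.3752  0.14  ]
standcorner front [ 0.4391 -0.3411  0.    ]
stand left [ 0.5327 -0.3675  0.    ]
standright [ 0.4215 -0.4255  0.    ]
penA [ 0.3881 -0.1309  0.    ]
penB [ 0.3608 -0.0026  0.    ]
pack [ 0.5942 -0.2627  0.014 ]
w [0.4627 0.001  0.105 ]
br [ 0.4991 -0.2379  0.105 ]
or [ 0.5053 -0.1105  0.088 ]
pink [0.557  0.0479 0.088 ]
scan [ 0.4777 -0.3868  0.144 ]
stL [ 0.4236 -0.4171  0.    ]
stR [ 0.5237 -0.4072  0.    ]
stL2 [ 0.438  -0.3354  0.008 ]
r2 [0.5661 0.2422 0.004 ]
r1 [0.5015 0.3311 0.004 ]
r0 [0.4358 0.4119 0.004 ]
```

```bash
cat >> h.py <<'E'
def plan(p,yaw,wait=None):
    """rows to world TCP p with x_tool at yaw deg"""
    s=r.read_state(); M=R.from_quat(s['ee_rot']).as_matrix()
    d=M.T@(np.array(p)-s['tcp_pos'])/.04
    y0=np.degrees(np.arctan2(M[1,0],M[0,0])); dy=(yaw-y0+180)%360-180
    print('shift',np.round(d,3),'twist',round(-dy/8,3),'yaw now',round(y0,1),'tcp',np.round(s['tcp_pos'],4),'q',np.round(s['q'],2),'w',round(s['gripper_width'],4),'t',round(s['time_s'],1))
def st():
    s=r.read_state();M=R.from_quat(s['ee_rot']).as_matrix();print('tcp',np.round(s['tcp_pos'],4),'yaw',round(np.degrees(np.arctan2(M[1,0],M[0,0])),2),'zax',np.round(M[:,2],3),'q',np.round(s['q'],2),'F',np.round(s['contact_force'],1),'w',round(s['gripper_width'],4),'t',round(s['time_s'],1))
E
python3 - <<'E'
from h import *
np.set_printoptions(precision=4,suppress=True)
d,T=cam('wrist0');print(d['mount'],d['fx'])
plan([.36,-.40,.3],14)
E
```

```text
[[ 0.001  -0.9477 -0.3193  0.0816]
 [ 1.      0.0005  0.0016 -0.0005]
 [-0.0013 -0.3193  0.9477 -0.1344]
 [ 0.      0.      0.      1.    ]] 295.8707948078839
shift [ 6.32  -4.367 -1.529] twist -0.004 yaw now 14.0 tcp [ 0.1568 -0.6304  0.2386] q [ 1.23  0.33  0.04  1.47 -0.01  1.34 -0.06] w 0.0853 t 0.1
```

```bash
python3 -m creep '[[100,1,-0.7,-1.5,-1],[100,2,-1.4,-1.5,-2],[100,3,-2.1,-1.5,-3],[100,4,-2.8,-1.5,-4],[100,5,-3.5,-1.5,-5]]'; python3 -c "
from h import *
st();plan([.46,-.1,.3],180)"
```

```text
time_s: 0.65
tcp_pos: [0.3082, -0.4564, 0.2995]
ee_rot: [0.89, 0.456, -0.0, 0.0]
contact_force: [1.3, 0.3, -0.9]
gripper_width: 0.0854
tcp [ 0.3082 -0.4564  0.2995] yaw 54.28 zax [ 0.    -0.001 -1.   ] q [ 1.05  0.11 -0.17  1.61  0.02  1.42  0.26] F [ 1.3  0.3 -0.9] w 0.0854 t 0.7
shift [ 9.451 -2.121 -0.017] twist -15.715 yaw now 54.3 tcp [ 0.3082 -0.4564  0.2995] q [ 1.05  0.11 -0.17  1.61  0.02  1.42  0.26] w 0.0854 t 0.7
```

```bash
python3 -m creep '[[100,1,-0.2,0,-1],[100,2,-0.4,0,-2],[100,3,-0.6,0,-3],[100,4,-0.8,0,-4],[100,5,-1,0,-5]]'; python3 -c "
from h import *
st();plan([.46,-.1,.3],180)"
```

```text
time_s: 1.15
tcp_pos: [0.3928, -0.2712, 0.2991]
ee_rot: [0.68, 0.733, -0.0, -0.0]
contact_force: [-0.1, 0.7, 0.3]
gripper_width: 0.0854
tcp [ 0.3928 -0.2712  0.2991] yaw 94.29 zax [-0. -0. -1.] q [ 0.89 -0.03 -0.36  1.76 -0.01  1.41  0.6 ] F [-0.1  0.7  0.3] w 0.0854 t 1.1
shift [ 4.141  1.995 -0.023] twist -10.714 yaw now 94.3 tcp [ 0.3928 -0.2712  0.2991] q [ 0.89 -0.03 -0.36  1.76 -0.01  1.41  0.6 ] w 0.0854 t 1.1
```

```bash
python3 -m creep '[[100,1,0.4,0,-1],[100,2,0.8,0,-2],[100,3,1.2,0,-3],[100,4,1.8,0,-4],[100,4,1.8,0,-5]]'; python3 -m creep '[[100,0,0,0,-1],[100,0,0,0,-2],[100,0,0,0,-3],[100,0,0,0,-4],[100,0,0,0,-5]]';python3 -c "
from h import *
st();plan([.46,-.1,.3],180)
snap('wrist','w1');crop('w1',0,0,512,384,1.5,'w1b')"
```

```text
time_s: 1.65
tcp_pos: [0.4552, -0.1017, 0.2996]
ee_rot: [0.384, 0.923, 0.001, 0.0]
contact_force: [-0.8, 0.8, -1.7]
gripper_width: 0.0852
time_s: 2.15
tcp_pos: [0.4531, -0.1082, 0.2991]
ee_rot: [0.05, 0.999, 0.0, -0.0]
contact_force: [0.0, 0.1, -0.4]
gripper_width: 0.0854
tcp [ 0.4531 -0.1082  0.2991] yaw 174.3 zax [-0.  0. -1.] q [ 0.68 -0.05 -0.52  1.77 -0.02  1.41  1.64] F [ 0.   0.1 -0.4] w 0.0854 t 2.1
shift [-0.151  0.22  -0.024] twist -0.712 yaw now 174.3 tcp [ 0.4531 -0.1082  0.2991] q [ 0.68 -0.05 -0.52  1.77 -0.02  1.41  1.64] w 0.0854 t 2.1
```

View pics/w1b.png

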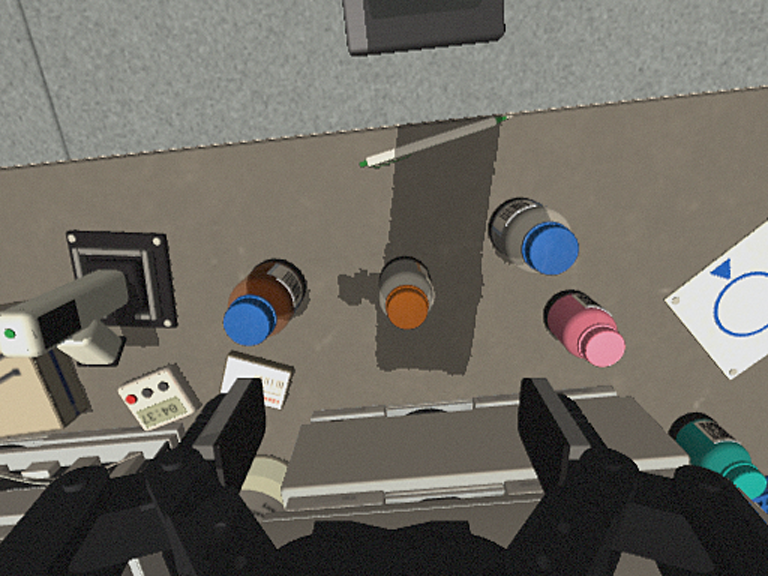

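```bash
cat >> h.py <<'E'
def unwrap(f,c,rad,z0,z1,out,base=0,n=360,m=60):
    """angle 0..360 (world deg) horizontally"""
    d,T=cam(f); im=cv2.imread('pics/'+f+'.png')
    th=np.radians(np.linspace(0,360,n*2,endpoint=False)); zs=np.linspace(z1,z0,m)
    TH,Z=np.meshgrid(th,zs); P=np.stack([c[0]+rad*np.cos(TH),c[1]+rad*np.sin(TH),Z],-1)
    Ti=np.linalg.inv(T); C=P@Ti[:3,:3].T+Ti[:3,3]
    mx=(d['fx']*C[...,0]/C[...,2]+d['cx']).astype(np.float32);my=(d['fy']*C[...,1]/C[...,2]+d['cy']).astype(np.float32)
    u=cv2.remap(im,mx,my,cv2.INTER_CUBIC)
    N=np.stack([np.cos(TH),np.sin(TH),0*TH],-1); vis=((T[:3,3]-P)*N).sum(-1)>0
    u[~vis]=0; u=cv2.resize(u,None,fx=1,fy=2)
    for a in range(0,360,30):
        cv2.line(u,(2*a,0),(2*a,8),(0,0,255),1); cv2.putText(u,str(a),(2*a+2,10),0,.35,(0,255,0),1)
    return u
E
cat > tri.py <<'E'
from h import *
from scipy.optimize import least_squares
np.set_printoptions(precision=4,suppress=True)
def circ(f,c,rad,z):
    return np.array([proj(f,[c[0]+rad*np.cos(a),c[1]+rad*np.sin(a),z]) for a in np.linspace(0,6.28,40)])
E
python3 - <<'E'
from tri import *
for n,p,z in (('w',(552,247),.105),('br',(250,318),.105),('or',(407,305),.088),('pink',(602,345),.088)): print(n,pix('w1',p[0]/1.5,p[1]/1.5,z))
for n,p in (('stand c1',(67,235)),('c2',(172,232)),('c3',(178,328))): print(n,pix('w1',p[0]/1.5,p[1]/1.5,0.004))
crop('w1',140,120,400,250,3,'w1c')
E
```

```text
w [0.4576 0.0135 0.105 ]
br [ 0.4922 -0.225   0.105 ]
or [ 0.4997 -0.0995  0.088 ]
pink [0.5524 0.0634 0.088 ]
stand c1 [ 0.4256 -0.4247  0.004 ]
c2 [ 0.4328 -0.3215  0.004 ]
c3 [ 0.5332 -0.3412  0.004 ]
```

View pics/w1c.png

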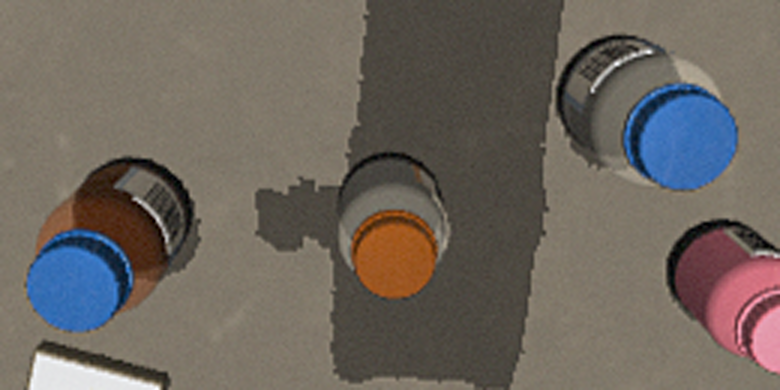

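```bash
python3 - <<'E'
from tri import *
rows=[]
for c,rad,f in (((.4585,.0136),.028,'w1'),((.4585,.0136),.028,'scene0'),((.493,-.2260),.028,'w1'),((.493,-.226),.028,'scene0'),((.5015,-.1),.025,'w1'),((.5015,-.1),.025,'scene0')):
    rows.append(unwrap(f,c,rad,0,.075,'x',m=48))
cv2.imwrite('pics/u1.png',np.vstack(rows))
E
```

```text
(no output)
```

View pics/u1.png

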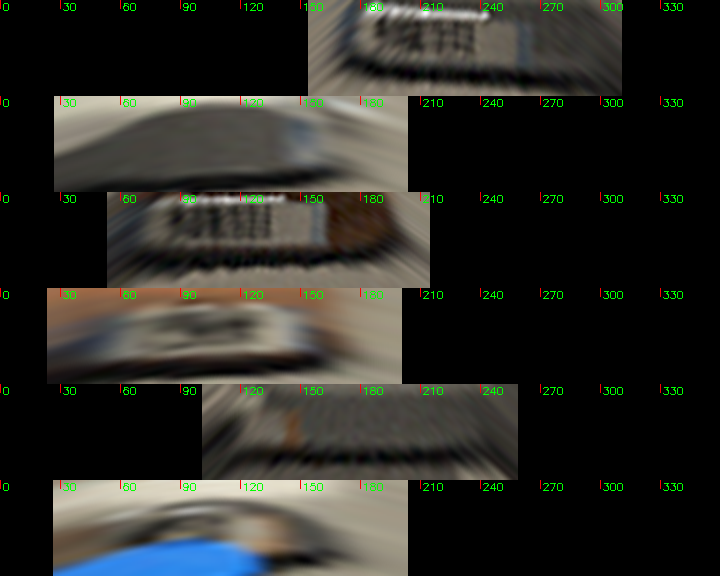

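The wrist view confirms the targets: white with blue cap at (552,247), brown at (250,318) and orange-capped at (407,305), all in displayed pixels. The sticker directions are about 213°, 110° and 92°, and the target is 218.5°. I'll start with the white bottle.

```bash
python3 -c "
from h import *
plan([.459,.0137,.2],150)"
```

```text
shift [0.129 3.048 2.477] twist 3.1 yaw now 174.8 tcp [ 0.4531 -0.1082  0.2991] q [ 0.68 -0.05 -0.52  1.77 -0.02  1.41  1.65] w 0.0855 t 2.2
```

```bash
python3 -m creep '[[100,0,1,0,1],[100,0,2,0.5,2],[100,0.1,3.05,1.5,3.1],[100,0.1,3.05,2.4,3.1],[100,0.1,3.05,2.4,3.1]]'; python3 -c "
from h import *
st()
snap('wrist','w2');crop('w2',0,0,512,384,1.5,'w2b');snap('scene','s2')"
```

```text
time_s: 2.7
tcp_pos: [0.4588, 0.0151, 0.1987]
ee_rot: [0.266, 0.964, -0.001, -0.004]
contact_force: [-1.6, -0.2, 0.9]
gripper_width: 0.0853
tcp [0.4588 0.0151 0.1987] yaw 149.18 zax [-0.008  0.001 -1.   ] q [ 0.57  0.01 -0.69  1.93  0.01  1.21  0.91] F [-1.6 -0.2  0.9] w 0.0853 t 2.7
```

View pics/w2b.png

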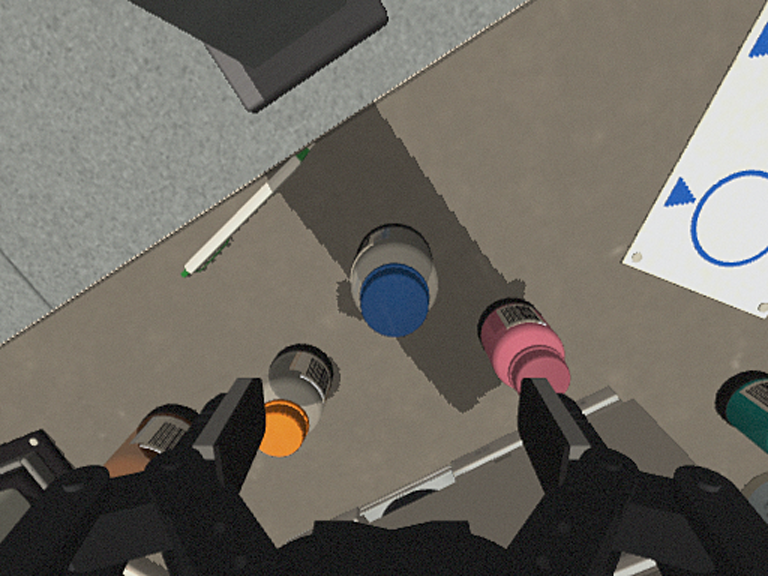

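```bash
python3 - <<'E'
from tri import *
print(pix('w2',395/1.5,301/1.5,.105), pix('w2',(281)/1.5,431/1.5,.088), pix('w2',735/1.5,218/1.5,.004))
rows=[unwrap('w2',c,rad,0,.075,'x',m=60) for c,rad in (((.4588,.0140),.028),((.493,-.2260),.028),((.5015,-.1),.025))]
cv2.imwrite('pics/u2.png',np.vstack(rows))
plan([.459,.014,.088],150)
E
```

```text
[0.4589 0.0171 0.105 ] [ 0.5035 -0.0954  0.088 ] [0.5621 0.2485 0.004 ]
shift [ 0.071 -0.016  2.89 ] twist -0.109 yaw now 149.1 tcp [0.4619 0.0131 0.2036] q [ 0.57  0.01 -0.69  1.92  0.01  1.22  0.91] w 0.0855 t 2.8
```

View pics/u2.png

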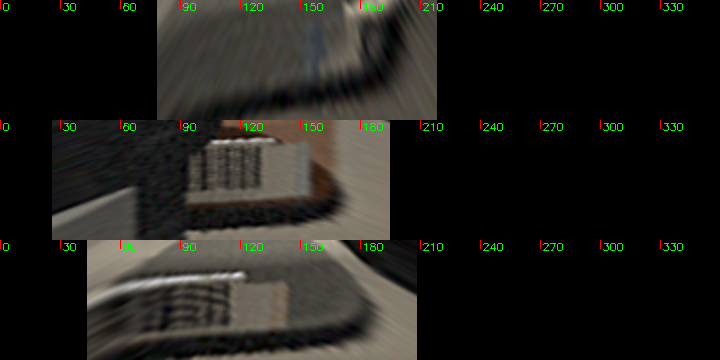

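```bash
python3 -m creep '[[100,0.05,0,0.8,0],[100,0.05,0,1.8,0],[100,0.05,0,2.5,0],[100,0.05,0,2.89,0],[100,0.05,0,2.89,0]]'; python3 -c "
from h import *
st()
snap('wrist','w3');crop('w3',0,0,512,384,1.5,'w3b');st();plan([.459,.0148,.088],150)"
```

```text
time_s: 3.3
tcp_pos: [0.4607, 0.0132, 0.0877]
ee_rot: [0.267, 0.964, -0.0, -0.0]
contact_force: [-0.9, -0.5, 1.0]
gripper_width: 0.0855
tcp [0.4607 0.0132 0.0877] yaw 149.02 zax [-0.001  0.    -1.   ] q [ 0.53  0.15 -0.69  2.05  0.12  0.97  0.81] F [-0.9 -0.5  1. ] w 0.0855 t 3.3
tcp [0.4614 0.0136 0.0889] yaw 149.05 zax [ 0.001  0.    -1.   ] q [ 0.53  0.15 -0.69  2.05  0.12  0.97  0.81] F [0.4 0.6 0.5] w 0.0853 t 3.4
shift [ 0.068 -0.005  0.022] twist -0.118 yaw now 149.1 tcp [0.4614 0.0136 0.0889] q [ 0.53  0.15 -0.69  2.05  0.12  0.97  0.81] w 0.0853 t 3.4
```

View pics/w3b.png

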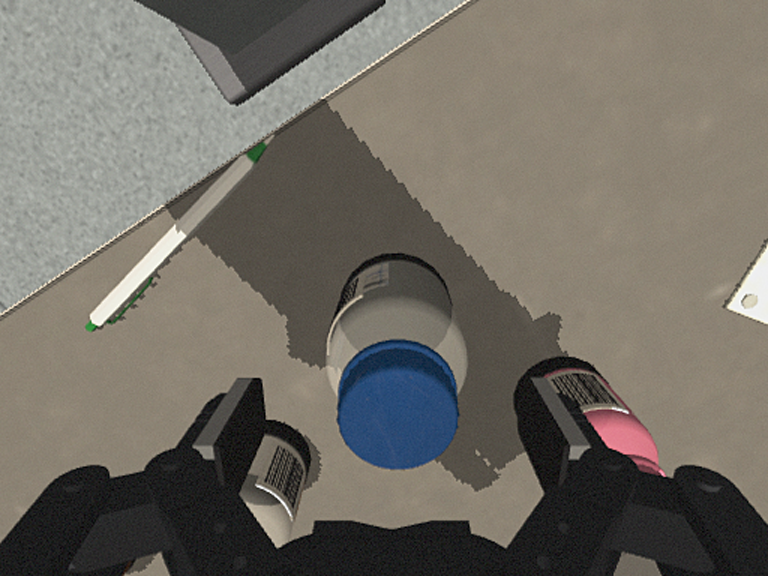

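```bash
python3 - <<'E'
from tri import *
print(pix('w3',398/1.5,403/1.5,.105))
for c in ((.459,.0148),(.4585,.0155)): print(c,proj('w3',[*c,.105])*1.5, circ('w3',c,.0195,.105).min(0)*1.5,circ('w3',c,.0195,.105).max(0)*1.5)
E
```

```text
[0.4554 0.0189 0.105 ]
(0.459, 0.0148) [392.6099 417.5492] [329.3488 360.7142] [455.9342 469.3881]
(0.4585, 0.0155) [393.7307 415.3514] [330.3519 358.3014] [457.1778 467.3776]
```

```bash
python3 -m creep '[[100,0.13,0.02,0.03,0],[40,0.13,0.02,0.03,0],[20,0.13,0.02,0.03,0],[0,0.13,0.02,0.03,0],[0,0.13,0.02,0.03,0]]' 60;python3 -m creep '[[0,0,0,0,0],[0,0,0,0,0],[0,0,0,0,0]]'; python3 -m creep '[[0,0,0,-0.5,0],[0,0,0,-1.2,0],[0,0,0,-2,0],[0,0,0,-3,0],[0,0,0,-3.7,0]]'; python3 -c "
from h import *
st();plan([.433,.415,.24],155.5)"
```

```text
time_s: 3.85
tcp_pos: [0.4569, 0.0179, 0.0873]
ee_rot: [0.266, 0.964, 0.0, 0.001]
contact_force: [-2.2, 0.2, 8.8]
gripper_width: 0.0367
time_s: 4.15
tcp_pos: [0.4569, 0.018, 0.0873]
ee_rot: [0.266, 0.964, 0.0, 0.001]
contact_force: [-1.8, -0.7, 7.0]
gripper_width: 0.0376
time_s: 4.65
tcp_pos: [0.4565, 0.0181, 0.2366]
ee_rot: [0.266, 0.964, 0.0, 0.001]
contact_force: [1.2, -0.8, -2.7]
gripper_width: 0.0373
tcp [0.4565 0.0181 0.2366] yaw 149.18 zax [ 0.001 -0.    -1.   ] q [ 0.58 -0.04 -0.69  1.89 -0.02  1.28  0.93] F [ 1.2 -0.8 -2.7] w 0.0373 t 4.7
shift [ 5.587  8.221 -0.086] twist -0.79 yaw now 149.2 tcp [0.4565 0.0181 0.2366] q [ 0.58 -0.04 -0.69  1.89 -0.02  1.28  0.93] w 0.0373 t 4.7
```

```bash
python3 -m creep '[[0,0.7,1,0,-0.2],[0,1.4,2,0,-0.4],[0,2.1,3.1,0,-0.8],[0,2.8,4.2,0,-0.8],[0,3.4,5.1,0,-0.8]]';python3 -m creep '[[0,0.7,1,0,0],[0,1.4,2,0,0],[0,2,3,0,0],[0,2,3,0,0],[0,2,3,0,0]]';python3 -m creep '[[0,0,0,0,0]]'; python3 -c "
from h import *
st();plan([.433,.415,.24],155.5);snap('wrist','w4');crop('w4',0,0,512,384,1.5,'w4b')"
```

```text
time_s: 5.15
tcp_pos: [0.4436, 0.2645, 0.2346]
ee_rot: [0.212, 0.977, -0.0, 0.0]
contact_force: [1.5, -0.6, -3.8]
gripper_width: 0.0369
time_s: 5.65
tcp_pos: [0.4196, 0.4063, 0.2336]
ee_rot: [0.21, 0.978, -0.0, -0.001]
contact_force: [0.8, -1.0, -4.3]
gripper_width: 0.0372
time_s: 5.75
tcp_pos: [0.4214, 0.404, 0.2339]
ee_rot: [0.212, 0.977, -0.001, -0.0]
contact_force: [1.2, -1.0, -3.3]
gripper_width: 0.0372
tcp [0.4214 0.404  0.2339] yaw 155.51 zax [-0.    -0.001 -1.   ] q [-0.05  0.35 -0.98  1.6   0.3   1.35  0.08] F [ 1.2 -1.  -3.3] w 0.0372 t 5.8
shift [-0.15   0.37  -0.152] twist 0.001 yaw now 155.5 tcp [0.4214 0.404  0.2339] q [-0.05  0.35 -0.98  1.6   0.3   1.35  0.08] w 0.0372 t 5.8
```

View pics/w4b.png

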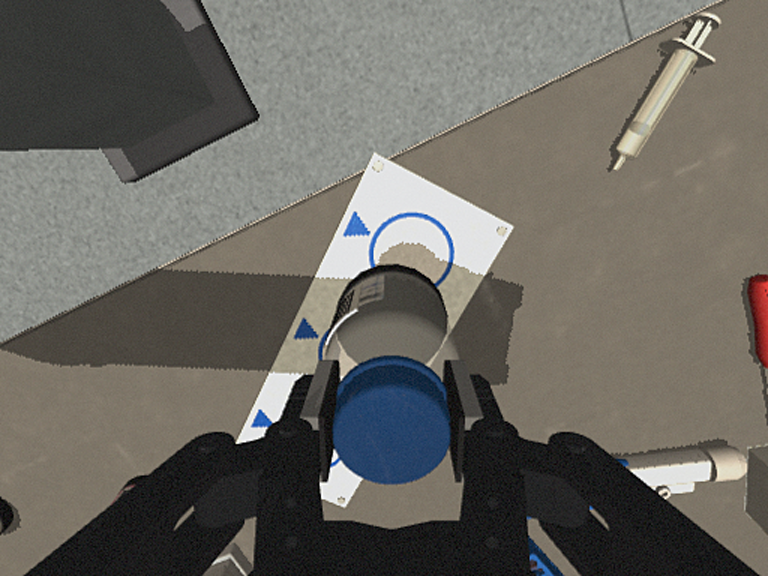

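```bash
python3 - <<'E'
from tri import *
P=lambda u,v,z=.004:pix('w4',u/1.5,v/1.5,z)
for n,p in dict(r0=(412,254),a0=(356,225),a1=(306,329),a2=(262,418),c1=(375,152),c2=(512,232)).items(): print(n,P(*p))
v=P(262,418)-P(356,225);print(np.degrees(np.arctan2(v[1],v[0]))+180-90)
v=P(512,232)-P(375,152);print(np.degrees(np.arctan2(v[1],v[0])))
E
```

```text
r0 [0.4348 0.4167 0.004 ]
a0 [0.3932 0.3845 0.004 ]
a1 [0.4587 0.3031 0.004 ]
a2 [0.5234 0.2211 0.004 ]
c1 [0.3477 0.4231 0.004 ]
c2 [0.4519 0.4997 0.004 ]
38.54569508243691
36.283429307310506
```

```bash
python3 - <<'E'
from tri import *
z=.2339+.105-.0873
print(pix('w4',392/1.5,424/1.5,z), circ('w4',(.4214,.404),.0195,z).min(0)*1.5,circ('w4',(.4214,.404),.0195,z).max(0)*1.5)
b=z-.105
cv2.imwrite('pics/u4.png',unwrap('w4',(.421,.404),.028,b,b+.075,'x',m=100))
crop('w4',190,160,330,330,4,'w4c')
plan([.4335,.417,.15],155.5)
E
```

```text
[0.4214 0.4044 0.2516] [327.6765 368.233 ] [453.8687 475.8722]
shift [-0.127  0.428  2.103] twist -0.007 yaw now 155.4 tcp [0.4218 0.4036 0.2341] q [-0.05  0.35 -0.98  1.6   0.3   1.35  0.08] w 0.0372 t 5.8
```

View pics/u4.png

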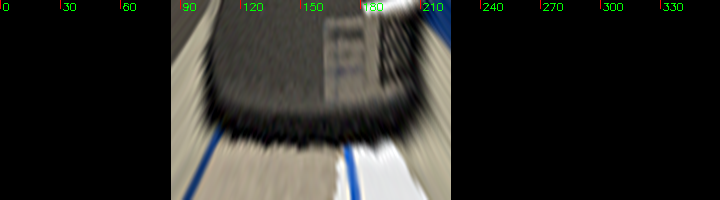

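View pics/w4c.png

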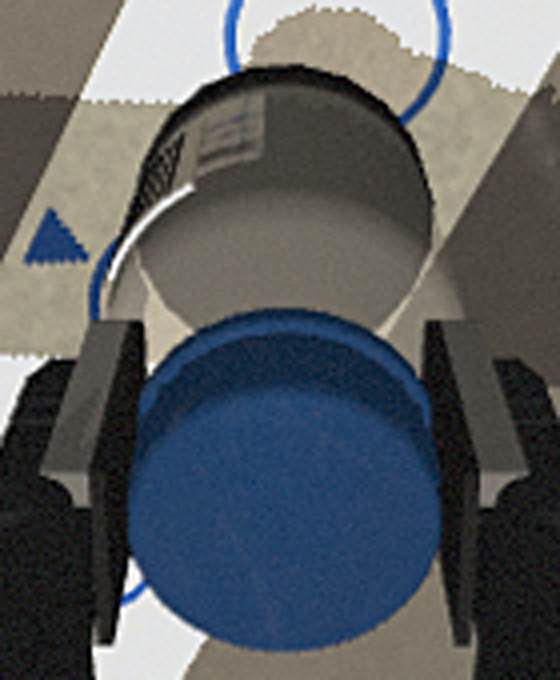

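```bash
python3 -m creep '[[0,-0.1,0.4,0.5,0],[0,-0.13,0.43,1.3,0],[0,-0.13,0.43,2.2,0],[0,-0.13,0.43,2.8,0],[0,-0.13,0.43,2.8,0]]';python3 -m creep '[[0,0,0,0.3,0],[0,0,0,0.6,0],[0,0,0,0.6,0]]'; python3 -c "
from h import *
st();plan([.4340,.417,.0915],155.5)"
```

```text
time_s: 6.3
tcp_pos: [0.4327, 0.4151, 0.1192]
ee_rot: [0.213, 0.977, -0.003, -0.001]
contact_force: [-0.8, -1.1, -2.1]
gripper_width: 0.0371
time_s: 6.6
tcp_pos: [0.4328, 0.4179, 0.0976]
ee_rot: [0.212, 0.977, -0.001, -0.0]
contact_force: [-0.9, 0.3, -3.6]
gripper_width: 0.0374
tcp [0.4328 0.4179 0.0976] yaw 155.53 zax [-0.    -0.001 -1.   ] q [-0.13  0.51 -0.91  1.71  0.44  1.14 -0.02] F [-0.9  0.3 -3.6] w 0.0374 t 6.6
shift [-0.035 -0.007  0.152] twist 0.004 yaw now 155.5 tcp [0.4328 0.4179 0.0976] q [-0.13  0.51 -0.91  1.71  0.44  1.14 -0.02] w 0.0374 t 6.6
```

```bash
python3 -m creep '[[0,-0.03,0,0.15,-0.3],[0,-0.03,0,0.16,-0.3],[0,-0.03,0,0.16,-0.3]]'; python3 -c "
from h import *
st()"
```

```text
time_s: 6.9
tcp_pos: [0.434, 0.4183, 0.0925]
ee_rot: [0.192, 0.981, 0.0, 0.0]
contact_force: [-0.3, 0.4, -2.6]
gripper_width: 0.0369
tcp [0.434  0.4183 0.0925] yaw 157.9 zax [ 0.  0. -1.] q [-0.13  0.52 -0.91  1.71  0.45  1.13  0.01] F [-0.3  0.4 -2.6] w 0.0369 t 6.9
```

```bash
python3 -m creep '[[0,0,0,0.05,0],[0,0,0,0.05,0],[50,0,0,0.05,0],[100,0,0,0.05,0],[100,0,0,0.05,0]]'; python3 -m creep '[[100,0,0,0,0],[100,0,0,-0.5,0],[100,0,0,-1.3,0],[100,0,0,-2.4,0],[100,0,0,-3.5,0]]'; python3 -c "
from h import *
st();snap('scene','s5');crop('s5',180,200,300,320,5,'s5c')"
```

```text
time_s: 7.4
tcp_pos: [0.434, 0.4184, 0.0903]
ee_rot: [0.191, 0.982, 0.0, 0.0]
contact_force: [0.5, 0.6, 0.6]
gripper_width: 0.0705
time_s: 7.9
tcp_pos: [0.4335, 0.4179, 0.2313]
ee_rot: [0.191, 0.982, -0.0, -0.0]
contact_force: [1.2, 1.0, -0.5]
gripper_width: 0.0852
tcp [0.4335 0.4179 0.2313] yaw 157.98 zax [-0.001 -0.    -1.   ] q [-0.08  0.4  -0.98  1.56  0.33  1.37  0.1 ] F [ 1.2  1.  -0.5] w 0.0852 t 7.9
```

View pics/s5c.png

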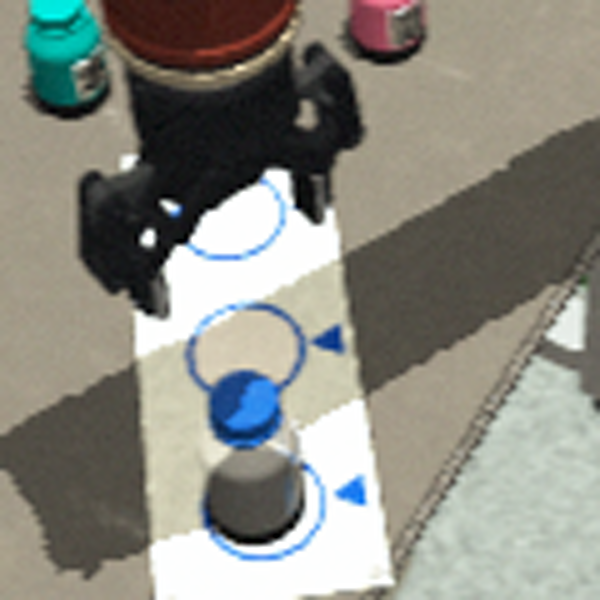

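```bash
python3 -c "
from h import *
plan([.345,.348,.22],218)"
```

```text
shift [ 1.405 -2.53   0.456] twist -7.502 yaw now 158.0 tcp [0.4349 0.4207 0.2392] q [-0.08  0.39 -0.98  1.55  0.33  1.37  0.1 ] w 0.0853 t 8.0
```

```bash
python3 -m creep '[[100,0.3,-0.6,0.1,-1],[100,0.6,-1.2,0.2,-2],[100,1,-1.8,0.4,-3],[100,1.4,-2.5,0.4,-4],[100,1.4,-2.5,0.4,-5]]'; python3 -m creep '[[100,0,0,0,-1],[100,0,0,0,-2],[100,0,0,0,-2.5],[100,0,0,0,-2.5],[100,0,0,0,-2.5]]'; python3 -m creep '[[100,0,0,0,0],[100,0,0,0,0]]'; python3 -c "
from h import *
st();snap('wrist','w5');crop('w5',0,0,512,384,1.5,'w5b')
cv2.imwrite('pics/u5.png',unwrap('w5',(.434,.418),.028,0.004,.079,'x',m=100))"
```

```text
time_s: 8.45
tcp_pos: [0.342, 0.3444, 0.2133]
ee_rot: [-0.159, 0.987, -0.002, 0.0]
contact_force: [0.5, 0.9, 1.1]
gripper_width: 0.0852
time_s: 8.95
tcp_pos: [0.3444, 0.3465, 0.214]
ee_rot: [-0.324, 0.946, 0.0, 0.0]
contact_force: [-0.5, 0.7, 0.2]
gripper_width: 0.0853
time_s: 9.15
tcp_pos: [0.3444, 0.3465, 0.214]
ee_rot: [-0.325, 0.946, 0.0, 0.0]
contact_force: [-0.1, -1.3, 0.5]
gripper_width: 0.0854
tcp [0.3444 0.3465 0.214 ] yaw -142.09 zax [ 0.  0. -1.] q [ 0.29  0.16 -1.24  1.84  0.16  1.26  1.23] F [-0.1 -1.3  0.5] w 0.0854 t 9.2
```

View pics/w5b.png

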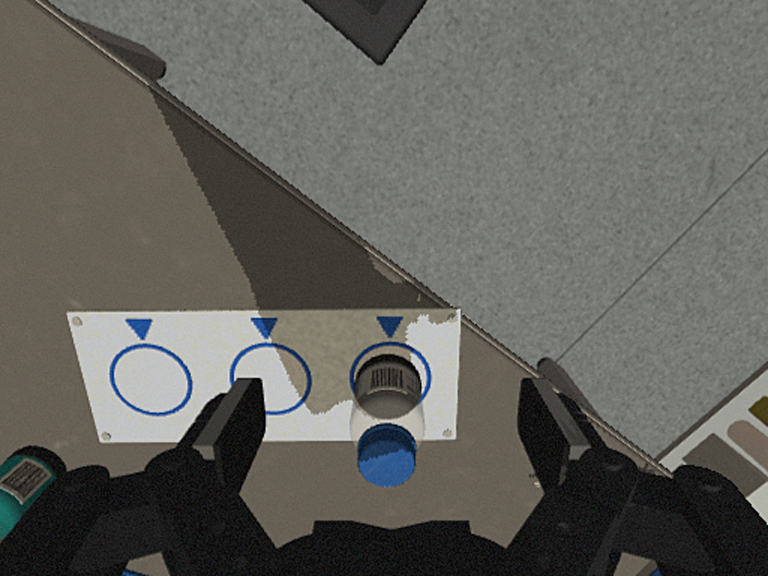

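View pics/u5.png

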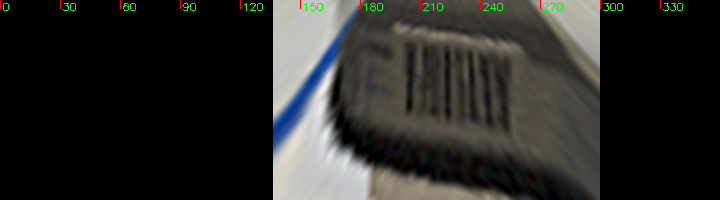

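```bash
python3 - <<'E'
from tri import *
im=cv2.imread('pics/w5.png')
im=cv2.resize(im,None,fx=4,fy=4,interpolation=cv2.INTER_CUBIC)
for c,rad,z,col in (((.434,.417),.028,.004,(0,0,255)),((.434,.417),.036,.004,(0,255,0)),((.434,.417),.0195,.109,(0,0,255))):
    p=(circ('w5',c,rad,z)*4+1.5).astype(int); cv2.polylines(im,[p],True,col,1)
cv2.imwrite('pics/w5c.png',im[840:1340,880:1200])
print(pix('w5',151/1.5,379/1.5,.004),pix('w5',271/1.5,378/1.5,.004),pix('w5',391/1.5,377/1.5,.004))
E
```

```text
[0.5641 0.2513 0.004 ] [0.4984 0.3337 0.004 ] [0.4329 0.416  0.004 ]
```

View pics/w5c.png

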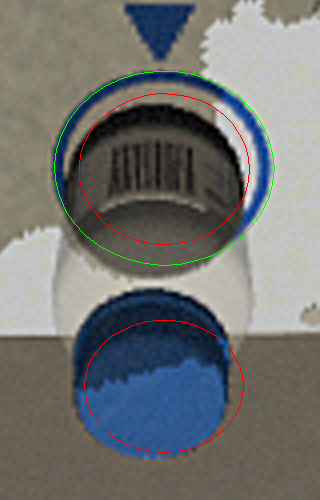

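White stands in ring_0, about 5 mm off centre, with its sticker square to the arrow side. Next is the brown bottle.

```bash
python3 -c "
from h import *
plan([.49,.14,.22],160)"
```

```text
shift [ 0.302 -6.309 -0.149] twist 7.241 yaw now -142.1 tcp [0.3444 0.3465 0.214 ] q [ 0.29  0.16 -1.24  1.84  0.16  1.26  1.23] w 0.0853 t 9.2
```

```bash
python3 -m creep '[[100,0,-1.2,-0.1,1],[100,0.1,-2.4,-0.1,2],[100,0.2,-3.6,-0.1,3],[100,0.3,-4.8,-0.1,4],[100,0.3,-6,-0.1,5]]'; python3 -c "
from h import *
plan([.493,-.226,.24],90)"
```

```text
time_s: 9.7
tcp_pos: [0.4834, 0.1478, 0.2183]
ee_rot: [0.021, 1.0, -0.0, 0.0]
contact_force: [0.8, 1.5, 0.2]
gripper_width: 0.0855
shift [-0.634 -9.327 -0.532] twist 10.948 yaw now 177.6 tcp [0.4834 0.1478 0.2183] q [ 0.55  0.15 -1.    1.8   0.13  1.26  1.04] w 0.0855 t 9.7
```

```bash
python3 -m creep '[[100,0,-1.2,-0.1,1],[100,-0.2,-2.4,-0.2,2],[100,-0.2,-3.6,-0.3,3],[100,-0.3,-4.8,-0.4,4],[100,-0.3,-5.6,-0.5,5]]'; python3 -m creep '[[100,0,0,0,1],[100,0,0,0,2],[100,0,0,0,3],[100,0,0,0,4],[100,0,0,0,4]]'; python3 -c "
from h import *
st();plan([.493,-.226,.24],90);snap('wrist','w6');crop('w6',0,0,512,384,1.5,'w6b')"
```

```text
time_s: 10.2
tcp_pos: [0.4864, -0.0783, 0.2382]
ee_rot: [0.363, 0.932, -0.0, 0.0]
contact_force: [0.5, 0.7, 0.9]
gripper_width: 0.0856
time_s: 10.7
tcp_pos: [0.4867, -0.0744, 0.238]
ee_rot: [0.603, 0.798, 0.0, -0.0]
contact_force: [0.3, -0.6, -0.1]
gripper_width: 0.0853
tcp [ 0.4867 -0.0744  0.238 ] yaw 105.81 zax [-0.  0. -1.] q [ 0.8   0.06 -0.76  1.81  0.04  1.29  0.31] F [ 0.3 -0.6 -0.1] w 0.0853 t 10.7
shift [-3.69  -0.881 -0.05 ] twist 1.976 yaw now 105.8 tcp [ 0.4867 -0.0744  0.238 ] q [ 0.8   0.06 -0.76  1.81  0.04  1.29  0.31] w 0.0853 t 10.7
```

View pics/w6b.png

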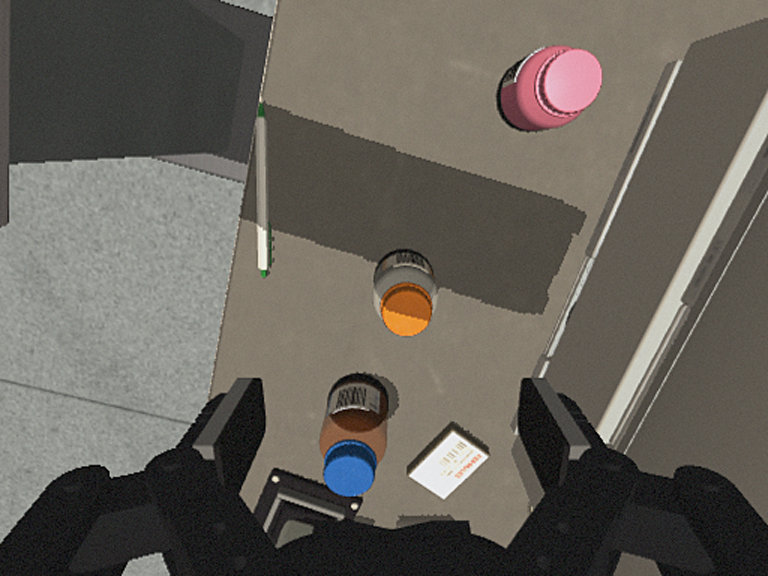

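```bash
python3 - <<'E'
from tri import *
print('br',pix('w6',351/1.5,472/1.5,.105),'or',pix('w6',407/1.5,312/1.5,.088))
rows=[unwrap('w6',c,rad,0,.075,'x',m=100) for c,rad in (((.494,-.2250),.028),((.502,-.0985),.025))]
cv2.imwrite('pics/u6.png',np.vstack(rows))
im=cv2.imread('pics/w6.png')
im=cv2.resize(im,None,fx=4,fy=4,interpolation=cv2.INTER_CUBIC)
for c,rad,z,col in (((.494,-.225),.028,.0,(0,0,255)),((.494,-.225),.0195,.105,(0,0,255)),((.502,-.0985),.025,.0,(0,0,255)),((.502,-.0985),.018,.088,(0,0,255))):
    p=(circ('w6',c,rad,z)*4+1.5).astype(int); cv2.polylines(im,[p],True,col,1)
cv2.imwrite('pics/w6c.png',im[640:1360,800:1220])
E
```

```text
br [ 0.4985 -0.2253  0.105 ] or [ 0.5047 -0.0989  0.088 ]
```

View pics/w6c.png

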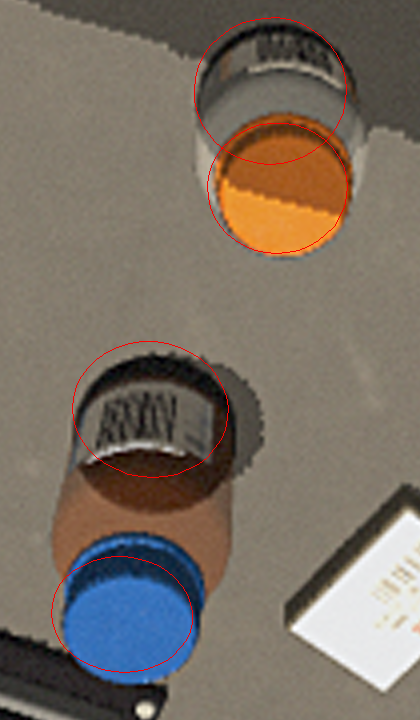

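View pics/u6.png

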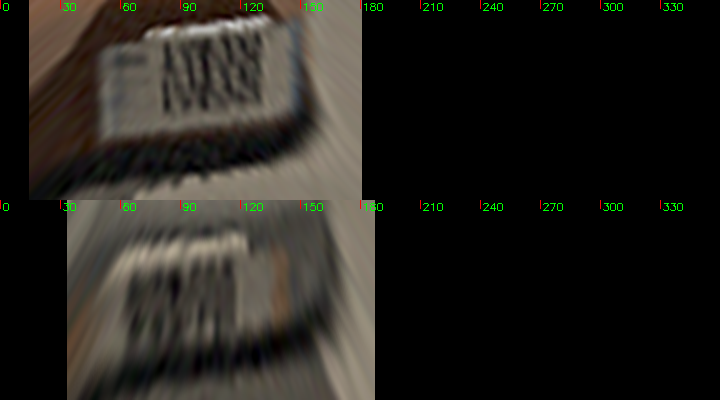

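```bash
python3 -c "
from h import *
plan([.496,-.228,.18],90)"
```

```text
shift [-3.755 -0.844  1.45 ] twist 2.016 yaw now 106.1 tcp [ 0.4867 -0.0743  0.238 ] q [ 0.8   0.06 -0.76  1.81  0.04  1.29  0.31] w 0.0854 t 10.8
```

```bash
python3 -m creep '[[100,-1,-0.2,0,0.5],[100,-2,-0.4,0,1],[100,-3,-0.7,0.2,1.5],[100,-3.75,-0.84,0.8,2],[100,-3.75,-0.84,1.4,2]]';python3 -m creep '[[100,0,0,0,0],[100,0,0,0.5,0],[100,0,0,0.5,0],[100,0,0,0.5,0]]'; python3 -c "
from h import *
st();snap('wrist','w7');crop('w7',0,0,512,384,1.5,'w7b');snap('scene','s7');crop('s7',270,100,360,200,6,'s7c');plan([.496,-.228,.087],90)"
```

```text
time_s: 11.25
tcp_pos: [0.4951, -0.2333, 0.1811]
ee_rot: [0.709, 0.705, -0.0, 0.001]
contact_force: [-1.1, -0.5, 0.2]
gripper_width: 0.0852
time_s: 11.65
tcp_pos: [0.4961, -0.2272, 0.1632]
ee_rot: [0.706, 0.708, 0.0, 0.0]
contact_force: [0.3, -0.2, 0.2]
gripper_width: 0.0857
tcp [ 0.4961 -0.2272  0.1632] yaw 90.13 zax [ 0.001 -0.    -1.   ] q [ 0.9   0.23 -0.62  1.79  0.15  1.16  0.23] F [ 0.3 -0.2  0.2] w 0.0857 t 11.7
shift [-0.008 -0.013  1.914] twist 0.008 yaw now 90.1 tcp [ 0.4964 -0.2276  0.1636] q [ 0.9   0.23 -0.62  1.79  0.15  1.16  0.23] w 0.0852 t 11.8
```

View pics/w7b.png

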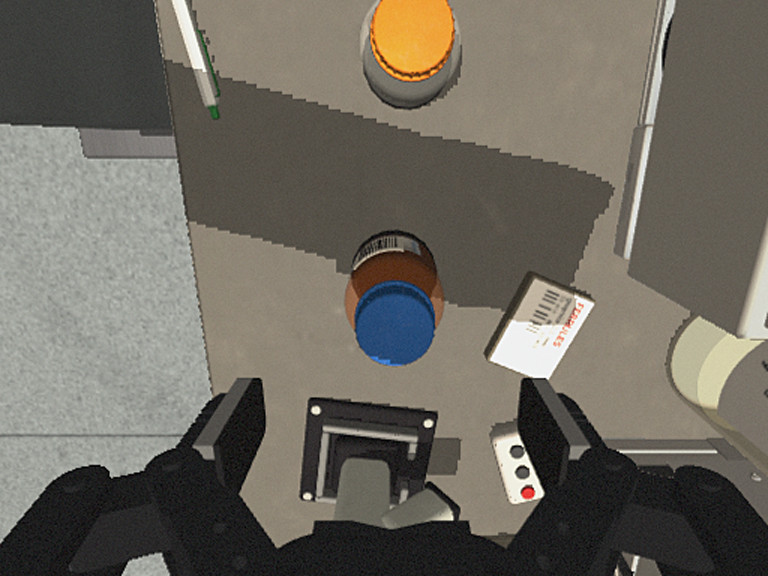

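View pics/s7c.png

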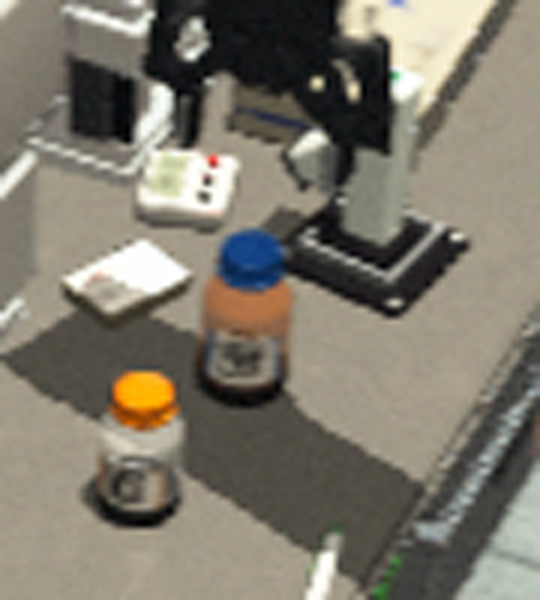

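```bash
python3 - <<'E'
from tri import *
print('br',pix('w7',395/1.5,327/1.5,.105))
c=(.496,-.228)
print(circ('w7',c,.0195,.105).min(0)*1.5,circ('w7',c,.0195,.105).max(0)*1.5)
E
```

```text
br [ 0.4976 -0.2276  0.105 ]
[350.362  288.6029] [433.0829 364.8327]
```

```bash
python3 -m creep '[[100,0,0,0.5,0],[100,0,0,1.1,0],[100,0,0,1.6,0],[100,0,0,1.6,0],[100,0,0,1.6,0]]'; python3 -c "
from h import *
st();snap('wrist','w8');crop('w8',0,0,512,384,1.5,'w8b');plan([.496,-.228,.088],90)"
```

```text
time_s: 12.25
tcp_pos: [0.4962, -0.2278, 0.0992]
ee_rot: [0.707, 0.707, 0.0, 0.0]
contact_force: [0.5, 0.3, 1.5]
gripper_width: 0.0856
tcp [ 0.4962 -0.2278  0.0992] yaw 90.0 zax [ 0.001 -0.    -1.   ] q [ 0.88  0.3  -0.61  1.86  0.2   1.04  0.19] F [0.5 0.3 1.5] w 0.0856 t 12.2
shift [ 0.002 -0.013  0.29 ] twist -0.002 yaw now 90.0 tcp [ 0.4965 -0.2281  0.0996] q [ 0.88  0.3  -0.61  1.86  0.2   1.04  0.19] w 0.0854 t 12.3
```

View pics/w8b.png

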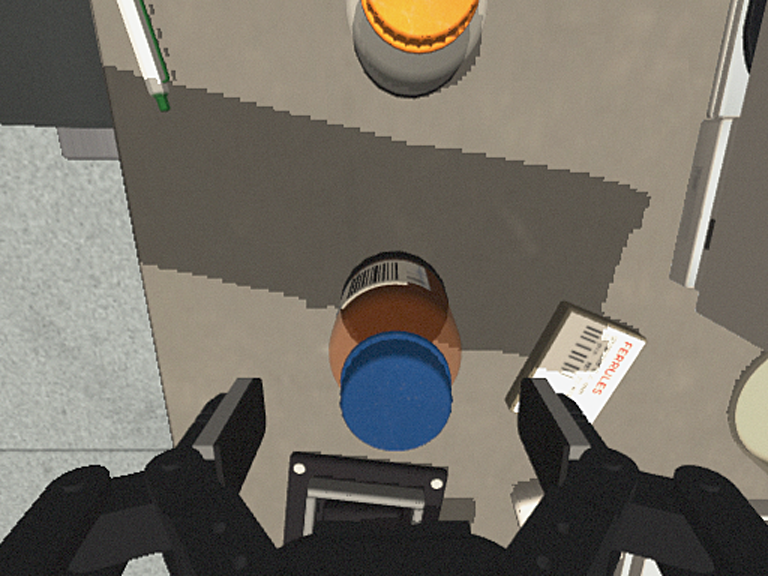

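```bash
python3 -m creep '[[100,0,0.03,0.27,0],[100,0,0.03,0.27,0],[40,0,0.03,0.27,0],[0,0,0.03,0.27,0],[0,0,0.03,0.27,0]]' 60;python3 -m creep '[[0,0,0,0,0],[0,0,0,0,0],[0,0,0,0,0]]'; python3 -m creep '[[0,0,0,-0.5,0],[0,0,0,-1.2,0],[0,0,0,-2,0],[0,0,0,-3,0],[0,0,0,-3.7,0]]'; python3 -c "
from h import *
st();plan([.495,.0,.235],150)"
```

```text
time_s: 12.8
tcp_pos: [0.4969, -0.2279, 0.0875]
ee_rot: [0.707, 0.707, 0.0, 0.0]
contact_force: [-0.6, -1.0, -0.1]
gripper_width: 0.0441
time_s: 13.1
tcp_pos: [0.4975, -0.228, 0.0878]
ee_rot: [0.707, 0.707, 0.0, 0.001]
contact_force: [1.7, 0.3, 5.1]
gripper_width: 0.0367
time_s: 13.6
tcp_pos: [0.4965, -0.2278, 0.2369]
ee_rot: [0.707, 0.707, -0.0, -0.0]
contact_force: [-0.7, -0.2, -3.7]
gripper_width: 0.0369
tcp [ 0.4965 -0.2278  0.2369] yaw 89.97 zax [-0. -0. -1.] q [ 0.91  0.18 -0.63  1.7   0.11  1.3   0.26] F [-0.7 -0.2 -3.7] w 0.0369 t 13.6
shift [ 5.694 -0.041  0.046] twist -7.504 yaw now 90.0 tcp [ 0.4965 -0.2278  0.2369] q [ 0.91  0.18 -0.63  1.7   0.11  1.3   0.26] w 0.0369 t 13.6
```

```bash
python3 -m creep '[[0,1.1,0,0,-1],[0,2.2,0,0,-2],[0,3.3,0,0,-3],[0,4.4,0,0,-4],[0,5.5,0,0,-5]]'; python3 -c "
from h import *
st();plan([.499,.334,.235],202.5)"
```

```text
time_s: 14.1
tcp_pos: [0.4958, -0.0064, 0.2345]
ee_rot: [0.42, 0.907, -0.001, -0.001]
contact_force: [0.9, -0.0, -3.3]
gripper_width: 0.037
tcp [ 0.4958 -0.0064  0.2345] yaw 130.27 zax [-0.002 -0.    -1.   ] q [ 0.74  0.08 -0.85  1.8   0.07  1.29  0.58] F [ 0.9 -0.  -3.3] w 0.037 t 14.1
shift [ 6.443  5.561 -0.016] twist -9.029 yaw now 130.3 tcp [ 0.4958 -0.0064  0.2345] q [ 0.74  0.08 -0.85  1.8   0.07  1.29  0.58] w 0.037 t 14.1
```

```bash
python3 -m creep '[[0,0.9,0.8,0,-1],[0,1.8,1.6,0,-2],[0,2.7,2.4,0,-3],[0,3.6,3.2,0,-4],[0,4.5,4,0,-5]]'; python3 -c "
from h import *
st();plan([.499,.334,.235],202.5)"
```

```text
time_s: 14.6
tcp_pos: [0.5033, 0.2339, 0.2346]
ee_rot: [0.085, 0.996, -0.001, -0.0]
contact_force: [1.4, -0.8, -2.8]
gripper_width: 0.0372
tcp [0.5033 0.2339 0.2346] yaw 170.24 zax [-0.001 -0.001 -1.   ] q [ 0.38  0.3  -1.06  1.66  0.27  1.34  0.67] F [ 1.4 -0.8 -2.8] w 0.0372 t 14.6
shift [ 0.531  2.448 -0.013] twist -4.032 yaw now 170.2 tcp [0.5033 0.2339 0.2346] q [ 0.38  0.3  -1.06  1.66  0.27  1.34  0.67] w 0.0372 t 14.6
```

```bash
python3 -m creep '[[0,0.2,0.8,0,-1],[0,0.4,1.6,0,-2],[0,0.5,2.35,0,-3],[0,0.5,2.35,0,-4],[0,0.5,2.35,0,-4]]';python3 -m creep '[[0,0,0,0,0],[0,0,0,0,0]]'; python3 -c "
from h import *
st();plan([.499,.334,.13],202.5);snap('wrist','w9');crop('w9',0,0,512,384,1.5,'w9b')
z=.236+.105-.088-.105
cv2.imwrite('pics/u9.png',unwrap('w9',r.read_state()['tcp_pos'][:2],.028,z,z+.075,'x',m=100))"
```

```text
time_s: 15.1
tcp_pos: [0.4997, 0.3293, 0.234]
ee_rot: [-0.193, 0.981, -0.0, -0.001]
contact_force: [0.3, -0.7, -2.8]
gripper_width: 0.037
time_s: 15.3
tcp_pos: [0.501, 0.3276, 0.2349]
ee_rot: [-0.188, 0.982, -0.001, -0.0]
contact_force: [-0.2, 0.1, -2.8]
gripper_width: 0.037
tcp [0.501  0.3276 0.2349] yaw -158.31 zax [-0.    -0.001 -1.   ] q [ 0.21  0.45 -1.14  1.56  0.42  1.4   0.99] F [-0.2  0.1 -2.8] w 0.037 t 15.3
shift [-0.014  0.168  2.622] twist -0.101 yaw now -158.3 tcp [0.501  0.3276 0.2349] q [ 0.21  0.45 -1.14  1.56  0.42  1.4   0.99] w 0.037 t 15.3
```

View pics/w9b.png

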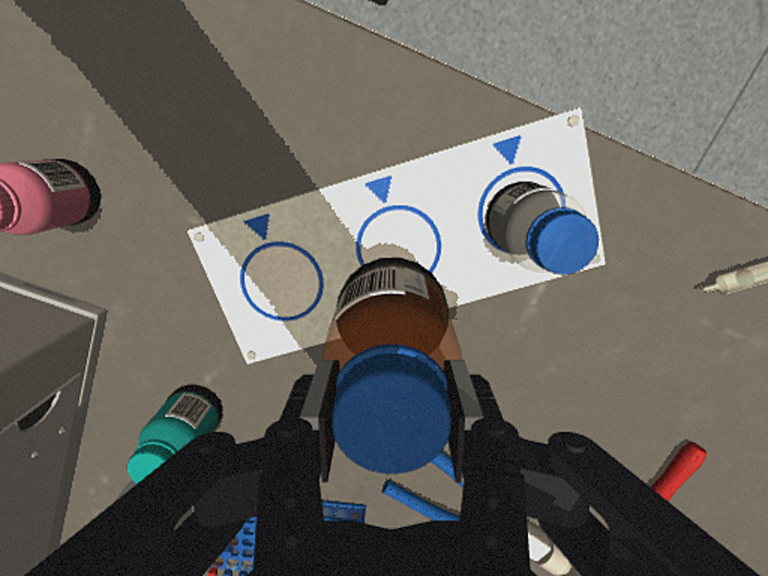

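View pics/u9.png

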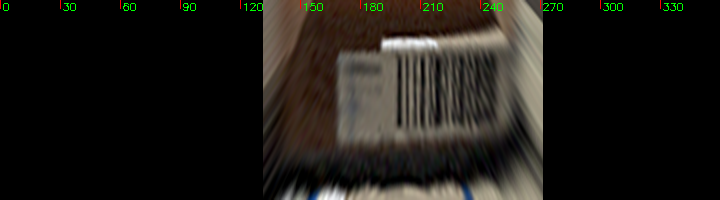

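```bash
python3 - <<'E'
from tri import *
print([pix('w9',u/1.5,v/1.5,.004) for u,v in ((521,209),(399,247),(282,281))])
im=cv2.imread('pics/w9.png')
im=cv2.resize(im,None,fx=4,fy=4,interpolation=cv2.INTER_CUBIC)
for c,rad,z,col in (((.434,.417),.028,.004,(0,0,255)),((.434,.417),.036,.004,(0,255,0)),((.434,.417),.0195,.109,(0,0,255)),((.438,.419),.028,.004,(255,0,255)),((.438,.419),.0195,.109,(255,0,255)),):
    p=(circ('w9',c,rad,z)*4+1.5).astype(int); cv2.polylines(im,[p],True,col,1)
cv2.imwrite('pics/w9c.png',im[400:780,1200:1640])
E
```

```text
[array([0.433 , 0.4148, 0.004 ]), array([0.4993, 0.3342, 0.004 ]), array([0.5645, 0.2518, 0.004 ])]
```

View pics/w9c.png

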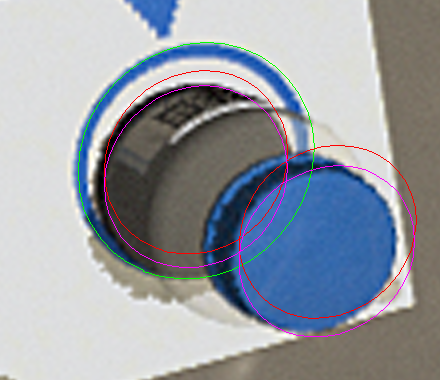

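```bash
python3 -c "
from h import *
plan([.4972,.3322,.0925],201)"
```

```text
shift [0.047 0.141 3.565] twist 0.091 yaw now -158.3 tcp [0.501  0.3278 0.2351] q [ 0.21  0.45 -1.14  1.56  0.42  1.4   0.99] w 0.037 t 15.3
```

```bash
python3 -m creep '[[0,0.05,0.14,0.6,0],[0,0.05,0.14,1.4,0],[0,0.05,0.14,2.2,0],[0,0.05,0.14,3,0],[0,0.05,0.14,3.2,0]]';python3 -m creep '[[0,0,0,0,0],[0,0,0,0.15,0],[0,0,0,0.3,0],[0,0,0,0.37,0],[0,0,0,0.37,0]]'; python3 -c "
from h import *
st();plan([.4972,.3322,.091],201)"
```

```text
time_s: 15.85
tcp_pos: [0.4957, 0.331, 0.1041]
ee_rot: [-0.189, 0.982, -0.001, -0.002]
contact_force: [0.1, -0.5, -3.6]
gripper_width: 0.0371
time_s: 16.35
tcp_pos: [0.4967, 0.3333, 0.0925]
ee_rot: [-0.19, 0.982, -0.0, 0.0]
contact_force: [0.4, 0.1, -4.2]
gripper_width: 0.0372
tcp [0.4967 0.3333 0.0925] yaw -158.05 zax [ 0. -0. -1.] q [ 0.14  0.58 -1.05  1.72  0.54  1.17  0.89] F [ 0.4  0.1 -4.2] w 0.0372 t 16.4
shift [-0.001 -0.029  0.037] twist 0.119 yaw now -158.0 tcp [0.4967 0.3333 0.0925] q [ 0.14  0.58 -1.05  1.72  0.54  1.17  0.89] w 0.0372 t 16.4
```

```bash
python3 -m creep '[[0,0,0,0.05,0],[0,0,0,0.05,0],[50,0,0,0.05,0],[100,0,0,0.05,0],[100,0,0,0.05,0]]'; python3 -m creep '[[100,0,0,0,0],[100,0,0,-0.5,0],[100,0,0,-1.3,0],[100,0,0,-2.4,0],[100,0,0,-3.5,0]]'; python3 -c "
from h import *
st();plan([.42,.25,.23],218)"
```

```text
time_s: 16.85
tcp_pos: [0.4968, 0.3335, 0.0906]
ee_rot: [-0.191, 0.982, 0.0, 0.0]
contact_force: [-0.4, -0.3, -0.5]
gripper_width: 0.0703
time_s: 17.35
tcp_pos: [0.4963, 0.3332, 0.2317]
ee_rot: [-0.191, 0.982, 0.0, -0.0]
contact_force: [1.8, 0.2, 0.7]
gripper_width: 0.0854
tcp [0.4963 0.3332 0.2317] yaw -158.01 zax [-0.001 -0.    -1.   ] q [ 0.2   0.46 -1.14  1.57  0.42  1.39  0.98] F [1.8 0.2 0.7] w 0.0854 t 17.4
shift [ 2.547 -1.214  0.045] twist -2.001 yaw now -158.0 tcp [0.4963 0.3332 0.2317] q [ 0.2   0.46 -1.14  1.57  0.42  1.39  0.98] w 0.0854 t 17.4
```

```bash
python3 -m creep '[[100,0.8,-0.4,0,-0.5],[100,1.6,-0.8,0,-1],[100,2.5,-1.2,0,-2],[100,2.5,-1.2,0,-2],[100,2.5,-1.2,0,-2]]';  python3 -m creep '[[100,0,0,0,0],[100,0,0,0,0]]'; python3 -c "
from h import *
st();snap('wrist','w10');crop('w10',0,0,512,384,1.5,'w10b')
u=[unwrap('w10',(.4985,.3345),.028,.004,.079,'x',m=100),unwrap('w10',(.437,.4185),.028,.004,.079,'x',m=100)]
cv2.imwrite('pics/u10.png',np.vstack(u))"
```

```text
time_s: 17.85
tcp_pos: [0.4218, 0.2501, 0.2305]
ee_rot: [-0.324, 0.946, -0.002, 0.0]
contact_force: [0.5, -0.6, 0.0]
gripper_width: 0.0852
time_s: 18.05
tcp_pos: [0.4222, 0.2521, 0.2306]
ee_rot: [-0.325, 0.946, 0.001, 0.0]
contact_force: [-0.0, 0.9, -0.1]
gripper_width: 0.0854
tcp [0.4222 0.2521 0.2306] yaw -142.04 zax [-0.     0.001 -1.   ] q [ 0.56  0.16 -1.27  1.81  0.16  1.29  1.49] F [-0.   0.9 -0.1] w 0.0854 t 18.1
```

View pics/w10b.png

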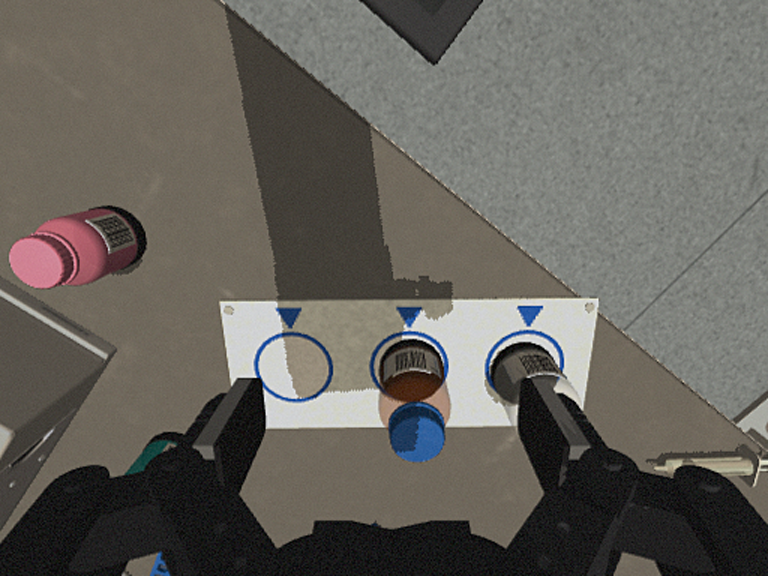

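View pics/u10.png

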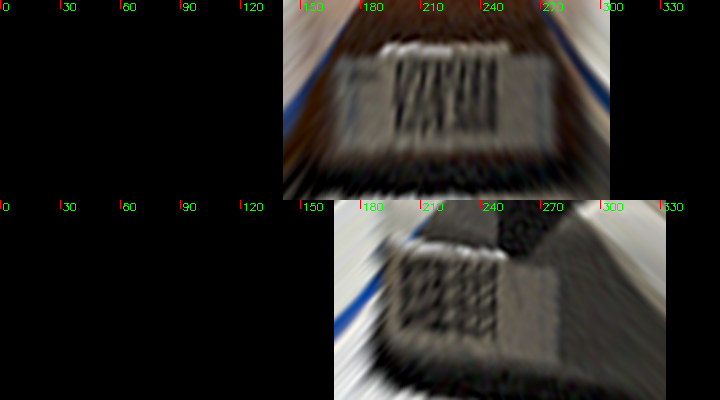

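```bash
python3 -c "
from h import *
plan([.504,-.07,.24],90)"
```

```text
shift [ 3.346 -7.61  -0.249] twist 15.999 yaw now -142.0 tcp [0.4221 0.2523 0.2305] q [ 0.56  0.16 -1.27  1.81  0.16  1.29  1.49] w 0.0853 t 18.1
```

```bash
python3 -m creep '[[100,0,-1.2,-0.1,1],[100,0,-2.4,-0.2,2],[100,0.5,-3.6,-0.2,3],[100,1,-4.6,-0.2,4],[100,1.5,-5.6,-0.2,5]]';  python3 -m creep '[[100,0,0,0,1],[100,0,0,0,2],[100,0,0,0,3],[100,0,0,0,4],[100,0,0,0,5]]'; python3 -c "
from h import *
st();plan([.504,-.08,.22],90)"
```

```text
time_s: 18.6
tcp_pos: [0.5131, 0.0366, 0.2382]
ee_rot: [0.02, 1.0, 0.001, -0.0]
contact_force: [-0.1, -0.4, 0.2]
gripper_width: 0.0853
time_s: 19.1
tcp_pos: [0.5128, 0.0387, 0.238]
ee_rot: [0.361, 0.933, 0.0, -0.001]
contact_force: [-0.4, -0.8, 0.1]
gripper_width: 0.0855
tcp [0.5128 0.0387 0.238 ] yaw 137.68 zax [-0.001  0.001 -1.   ] q [ 0.72  0.15 -0.95  1.75  0.12  1.3   0.58] F [-0.4 -0.8  0.1] w 0.0855 t 19.1
shift [-1.835 -2.342  0.446] twist 5.96 yaw now 137.7 tcp [0.5128 0.0387 0.238 ] q [ 0.72  0.15 -0.95  1.75  0.12  1.3   0.58] w 0.0855 t 19.1
```

```bash
python3 -m creep '[[100,-0.6,-0.8,0.1,1],[100,-1.2,-1.6,0.2,2],[100,-1.8,-2.3,0.3,3],[100,-1.8,-2.3,0.4,4],[100,-1.8,-2.3,0.4,5]]';  python3 -m creep '[[100,0,0,0,1],[100,0,0,0,1],[100,0,0,0,1]]'; python3 -c "
from h import *
st();snap('wrist','w11');crop('w11',0,0,512,384,1.5,'w11b');plan([.504,-.1,.12],90)"
```

```text
time_s: 19.6
tcp_pos: [0.5044, -0.0794, 0.2212]
ee_rot: [0.659, 0.752, 0.0, -0.001]
contact_force: [0.4, -0.1, -0.5]
gripper_width: 0.0851
time_s: 19.9
tcp_pos: [0.5046, -0.078, 0.2221]
ee_rot: [0.706, 0.709, 0.0, -0.0]
contact_force: [1.2, 0.3, 0.9]
gripper_width: 0.0852
tcp [ 0.5046 -0.078   0.2221] yaw 90.26 zax [-0.001  0.001 -1.   ] q [ 0.81  0.13 -0.79  1.79  0.09  1.27 -0.  ] F [1.2 0.3 0.9] w 0.0852 t 19.9
shift [-0.549 -0.015  2.554] twist 0.03 yaw now 90.2 tcp [ 0.5046 -0.0781  0.2222] q [ 0.81  0.12 -0.79  1.79  0.09  1.27 -0.  ] w 0.0849 t 19.9
```

View pics/w11b.png

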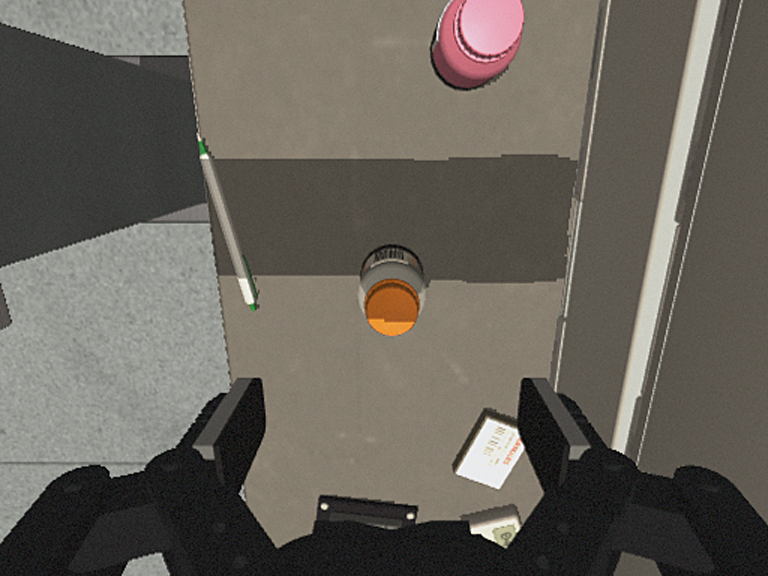

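```bash
python3 -c "
from tri import *
print(pix('w11',392/1.5,310/1.5,.088))"; python3 -m creep '[[100,-0.5,0,0.8,0],[100,-0.55,0,1.8,0],[100,-0.55,0,2.5,0],[100,-0.55,0,2.8,0],[100,-0.55,0,2.8,0]]'; python3 -c "
from h import *
st();snap('wrist','w12');crop('w12',0,0,512,384,1.5,'w12b');plan([.504,-.1,.0715],90)"
```

```text
[ 0.5049 -0.099   0.088 ]
time_s: 20.45
tcp_pos: [0.5036, -0.1002, 0.1093]
ee_rot: [0.707, 0.708, -0.0, -0.001]
contact_force: [0.1, 0.4, 0.7]
gripper_width: 0.085
tcp [ 0.5036 -0.1002  0.1093] yaw 90.09 zax [-0.002  0.001 -1.   ] q [ 0.79  0.25 -0.76  1.91  0.2   1.05 -0.05] F [0.1 0.4 0.7] w 0.085 t 20.4
shift [ 0.005 -0.014  0.981] twist 0.009 yaw now 90.1 tcp [ 0.5046 -0.1002  0.1108] q [ 0.79  0.25 -0.76  1.91  0.2   1.05 -0.05] w 0.0855 t 20.5
```

View pics/w12b.png

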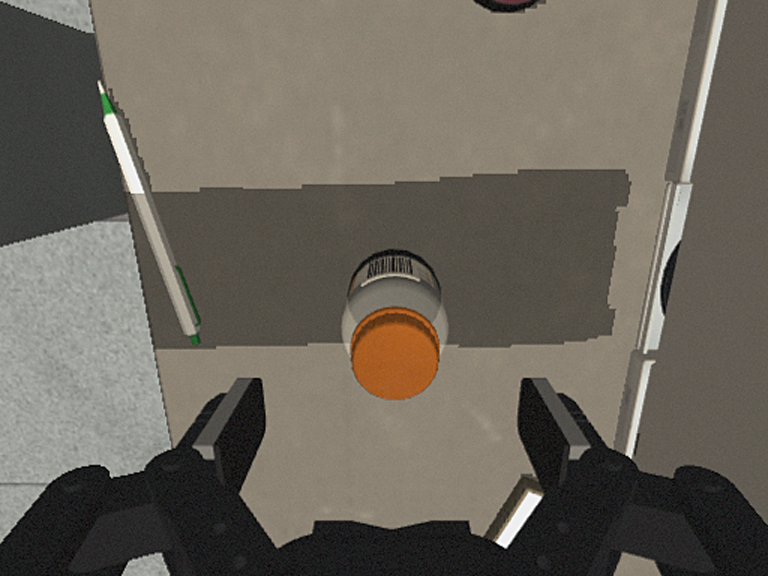

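```bash
python3 -m creep '[[100,0,0,0.5,0],[100,0,0,0.98,0],[100,0,0,0.98,0],[40,0,0,0.98,0],[0,0,0,0.98,0]]' 60;python3 -m creep '[[0,0,0,0,0],[0,0,0,0,0],[0,0,0,0,0],[0,0,0,0,0]]'; python3 -m creep '[[0,0,0,-0.5,0],[0,0,0,-1.2,0],[0,0,0,-2,0],[0,0,0,-3,0],[0,0,0,-4,0]]'; python3 -c "
from h import *
st();plan([.563,.2515,.235],217)"
```

```text
time_s: 21.0
tcp_pos: [0.5055, -0.1007, 0.073]
ee_rot: [0.707, 0.707, 0.001, 0.001]
contact_force: [0.9, -0.0, 0.8]
gripper_width: 0.059
time_s: 21.4
tcp_pos: [0.505, -0.1008, 0.0725]
ee_rot: [0.707, 0.707, 0.0, 0.001]
contact_force: [-1.2, -0.1, 8.4]
gripper_width: 0.0343
time_s: 21.9
tcp_pos: [0.5037, -0.1004, 0.2326]
ee_rot: [0.707, 0.707, -0.0, -0.0]
contact_force: [1.2, -0.8, -3.2]
gripper_width: 0.0341
tcp [ 0.5037 -0.1004  0.2326] yaw 89.99 zax [-0.001  0.    -1.   ] q [ 0.84  0.12 -0.78  1.77  0.09  1.29  0.04] F [ 1.2 -0.8 -3.2] w 0.0341 t 21.9
shift [ 8.797  1.482 -0.058] twist -15.876 yaw now 90.0 tcp [ 0.5037 -0.1004  0.2326] q [ 0.84  0.12 -0.78  1.77  0.09  1.29  0.04] w 0.0341 t 21.9
```

```bash
python3 -m creep '[[0,1.1,0,0,-1],[0,2.2,0,0,-2],[0,3.3,0,0,-3],[0,4.4,0,0,-4],[0,5.6,0,0,-5]]'; python3 -c "
from h import *
st();plan([.563,.2515,.235],217)"
```

```text
time_s: 22.4
tcp_pos: [0.504, 0.1243, 0.2315]
ee_rot: [0.421, 0.907, -0.0, 0.0]
contact_force: [1.3, 0.0, -2.5]
gripper_width: 0.0337
tcp [0.504  0.1243 0.2315] yaw 130.23 zax [ 0.    -0.001 -1.   ] q [ 0.59  0.18 -1.01  1.75  0.16  1.3   0.25] F [ 1.3  0.  -2.5] w 0.0337 t 22.4
shift [ 1.475  3.179 -0.091] twist -10.847 yaw now 130.2 tcp [0.504  0.1243 0.2315] q [ 0.59  0.18 -1.01  1.75  0.16  1.3   0.25] w 0.0337 t 22.4
```

```bash
python3 -m creep '[[0,0.6,0.6,0,-1],[0,1,1.3,0,-2],[0,1.4,2,0,-3],[0,1.45,2.7,0,-4],[0,1.45,3.1,0,-5]]'; python3 -m creep '[[0,0,0,0,-1],[0,0,0,0,-2],[0,0,0,0,-3],[0,0,0,0,-4],[0,0,0,0,-5]]'; python3 -c "
from h import *
st();plan([.562,.251,.235],217)"
```

```text
time_s: 22.9
tcp_pos: [0.5626, 0.2494, 0.231]
ee_rot: [0.084, 0.996, 0.0, -0.0]
contact_force: [0.3, 0.3, -3.3]
gripper_width: 0.0339
time_s: 23.4
tcp_pos: [0.5621, 0.2471, 0.2311]
ee_rot: [-0.261, 0.965, -0.0, -0.0]
contact_force: [0.2, -0.2, -3.8]
gripper_width: 0.034
tcp [0.5621 0.2471 0.2311] yaw -149.72 zax [-0.001 -0.    -1.   ] q [ 0.39  0.54 -1.22  1.52  0.51  1.43  1.24] F [ 0.2 -0.2 -3.8] w 0.034 t 23.4
shift [-0.048  0.086 -0.098] twist -0.839 yaw now -149.7 tcp [0.5621 0.2471 0.2311] q [ 0.39  0.54 -1.22  1.52  0.51  1.43  1.24] w 0.034 t 23.4
```

```bash
python3 -m creep '[[0,-0.05,0.09,0,-0.8],[0,-0.05,0.09,0,-0.8],[0,-0.05,0.09,0,-0.8]]'; python3 -c "
from h import *
st();snap('wrist','w13');crop('w13',0,0,512,384,1.5,'w13b')
s=r.read_state()['tcp_pos'];z=s[2]-.0725
cv2.imwrite('pics/u13.png',unwrap('w13',s[:2],.025,z,z+.07,'x',m=100))
plan([.562,.251,.0775],217)"
```

```text
time_s: 23.7
tcp_pos: [0.5621, 0.2514, 0.2312]
ee_rot: [-0.31, 0.951, -0.0, -0.0]
contact_force: [-0.3, 0.5, -2.4]
gripper_width: 0.0343
tcp [0.5621 0.2514 0.2312] yaw -143.82 zax [-0. -0. -1.] q [ 0.38  0.55 -1.23  1.52  0.52  1.44  1.33] F [-0.3  0.5 -2.4] w 0.0343 t 23.7
shift [ 0.005 -0.004  3.843] twist -0.103 yaw now -143.8 tcp [0.5621 0.2513 0.2312] q [ 0.39  0.55 -1.23  1.52  0.52  1.44  1.34] w 0.0336 t 23.8
```

View pics/w13b.png

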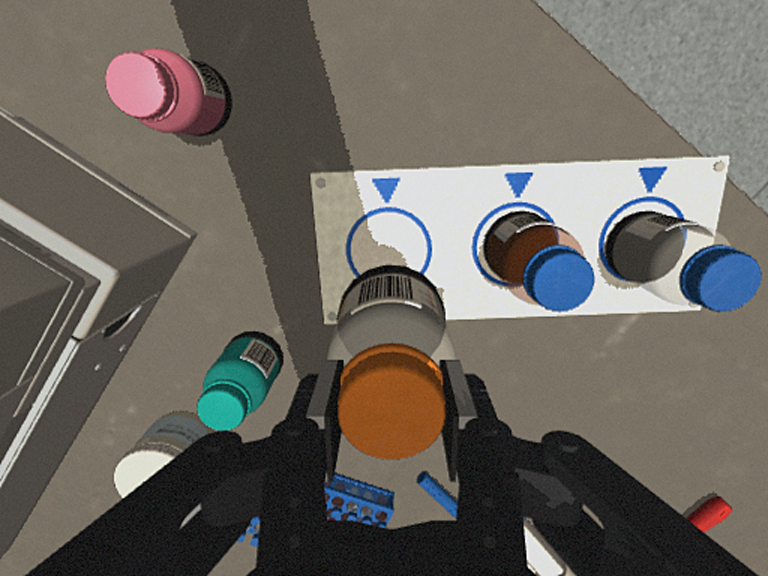

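View pics/u13.png

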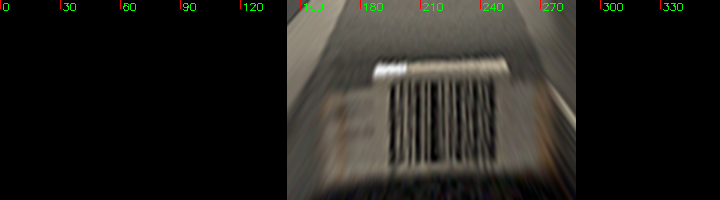

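```bash
python3 -m creep '[[0,0,0,0.6,0],[0,0,0,1.6,0],[0,0,0,2.5,0],[0,0,0,3.2,0],[0,0,0,3.5,0]]';python3 -m creep '[[0,0,0,0,0],[0,0,0,0.15,0],[0,0,0,0.3,0],[0,0,0,0.3,0],[0,0,0,0.3,0]]'; python3 -c "
from h import *
st();plan([.562,.251,.0765],216)"
```

```text
time_s: 24.25
tcp_pos: [0.5611, 0.2503, 0.0885]
ee_rot: [-0.311, 0.95, -0.0, -0.002]
contact_force: [0.1, 0.8, -2.7]
gripper_width: 0.0336
time_s: 24.75
tcp_pos: [0.5623, 0.2517, 0.0797]
ee_rot: [-0.312, 0.95, 0.0, 0.0]
contact_force: [-0.0, -0.2, -3.2]
gripper_width: 0.034
tcp [0.5623 0.2517 0.0797] yaw -143.64 zax [ 0.001  0.    -1.   ] q [ 0.33  0.68 -1.12  1.68  0.65  1.2   1.25] F [-0.  -0.2 -3.2] w 0.034 t 24.8
shift [ 0.018 -0.01   0.081] twist 0.045 yaw now -143.6 tcp [0.5623 0.2517 0.0797] q [ 0.33  0.68 -1.12  1.68  0.65  1.2   1.25] w 0.034 t 24.8
```

```bash
python3 -m creep '[[0,0,0,0.09,0],[0,0,0,0.09,0],[50,0,0,0.09,0],[100,0,0,0.09,0],[100,0,0,0.09,0]]'; python3 -m creep '[[100,0,0,0,0],[100,0,0,-0.5,0],[100,0,0,-1.3,0],[100,0,0,-2.4,0],[100,0,0,-3.8,0]]'; python3 -c "
from h import *
st();plan([.43,.24,.25],218)"
```

```text
time_s: 25.25
tcp_pos: [0.5622, 0.2517, 0.0757]
ee_rot: [-0.312, 0.95, 0.0, 0.0]
contact_force: [-0.6, 0.9, -0.6]
gripper_width: 0.0702
time_s: 25.75
tcp_pos: [0.5614, 0.2515, 0.2238]
ee_rot: [-0.312, 0.95, 0.0, -0.001]
contact_force: [1.1, -0.2, 1.0]
gripper_width: 0.0853
tcp [0.5614 0.2515 0.2238] yaw -143.59 zax [-0.001  0.    -1.   ] q [ 0.38  0.55 -1.22  1.53  0.52  1.42  1.34] F [ 1.1 -0.2  1. ] w 0.0853 t 25.8
shift [ 2.815  1.719 -0.65 ] twist -0.199 yaw now -143.6 tcp [0.5614 0.2515 0.2238] q [ 0.38  0.55 -1.22  1.53  0.52  1.42  1.34] w 0.0853 t 25.8
```

```bash
python3 -m creep '[[100,0.9,0.6,-0.2,0],[100,1.8,1.1,-0.5,-0.2],[100,2.8,1.7,-0.65,-0.2],[100,2.8,1.7,-0.65,-0.2],[100,2.8,1.7,-0.65,-0.2]]'; python3 -m creep '[[100,0,0,0,0],[100,0,0,0,0],[100,0,0,0,0]]'; python3 -c "
from h import *
st();snap('wrist','w14');crop('w14',0,0,512,384,1.5,'w14b')
u=[unwrap('w14',c,rad,.004,.079,'x',m=80) for c,rad in (((.437,.4185),.028),((.4985,.3345),.028),((.564,.2525),.025))]
cv2.imwrite('pics/u14.png',np.vstack(u))
"
```

```text
time_s: 26.25
tcp_pos: [0.4311, 0.2401, 0.2492]
ee_rot: [-0.326, 0.945, -0.002, 0.001]
contact_force: [0.5, -0.0, 0.2]
gripper_width: 0.0852
time_s: 26.55
tcp_pos: [0.4321, 0.2401, 0.2473]
ee_rot: [-0.325, 0.946, 0.001, -0.001]
contact_force: [0.3, -0.2, -0.3]
gripper_width: 0.0854
tcp [0.4321 0.2401 0.2473] yaw -142.03 zax [-0.002  0.002 -1.   ] q [ 0.61  0.15 -1.28  1.78  0.15  1.32  1.53] F [ 0.3 -0.2 -0.3] w 0.0854 t 26.6
```

View pics/w14b.png

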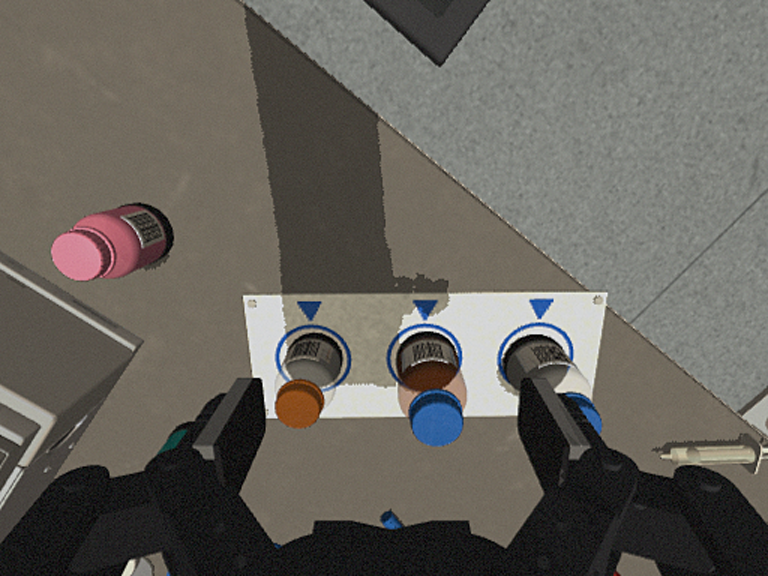

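View pics/u14.png

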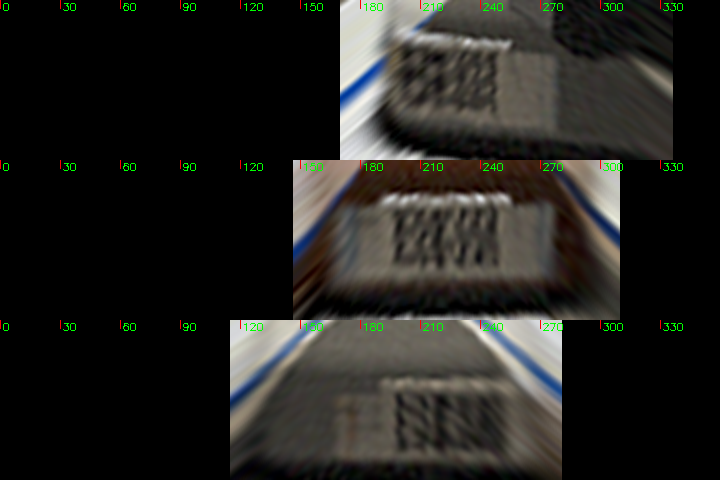

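```bash
python3 - <<'E'
from tri import *
c=[pix('w7',u/1.5,v/1.5,.008) for u,v in ((310,399),(438,410),(303,501))];print(c)
for a,b in((0,1),(2,0)):
    v=c[b]-c[a];print(np.degrees(np.arctan2(v[1],v[0])),np.linalg.norm(v))
plan([.48,-.27,.28],172)
E
```

```text
[array([ 0.4353, -0.3281,  0.008 ]), array([ 0.5317, -0.3374,  0.008 ]), array([ 0.4242, -0.4243,  0.008 ])]
-5.515878645071686 0.09684416259331084
83.44737736135181 0.09681100218257531
shift [  6.901 -10.79   -0.844] twist 5.746 yaw now -142.0 tcp [0.432  0.2401 0.2473] q [ 0.61  0.15 -1.28  1.78  0.15  1.32  1.53] w 0.0851 t 26.6
```

```bash
python3 -m creep '[[100,0.4,-1.1,-0.2,0],[100,0.8,-2.2,-0.4,0],[100,1.4,-3.3,-0.6,1],[100,2.1,-4.3,-0.8,2],[100,2.8,-5.3,-0.8,3]]'; python3 -c "
from h import *
st();plan([.48,-.27,.28],172)"
```

```text
time_s: 27.1
tcp_pos: [0.4744, 0.0021, 0.2806]
ee_rot: [-0.119, 0.993, 0.0, 0.001]
contact_force: [0.7, 0.4, 0.5]
gripper_width: 0.0855
tcp [0.4744 0.0021 0.2806] yaw -166.34 zax [ 0.001  0.001 -1.   ] q [ 1.02 -0.   -1.09  1.77 -0.    1.37  1.74] F [0.7 0.4 0.5] w 0.0855 t 27.1
shift [ 1.469 -6.643  0.009] twist 2.707 yaw now -166.3 tcp [0.4744 0.0021 0.2806] q [ 1.02 -0.   -1.09  1.77 -0.    1.37  1.74] w 0.0855 t 27.1
```

```bash
python3 -m creep '[[100,0.2,-1.2,0,0],[100,0.5,-2.4,0,1],[100,0.8,-3.6,0,2],[100,1.1,-4.8,0,2.7],[100,1.4,-5.8,0,2.7]]';python3 -m creep '[[100,0.1,-0.8,0,0],[100,0.1,-0.8,0,0],[100,0.1,-0.8,0,0],[100,0.1,-0.8,0,0]]'; python3 -c "
from h import *
st();snap('wrist','w15');crop('w15',0,0,512,384,1.5,'w15b')"
```

```text
time_s: 27.6
tcp_pos: [0.4751, -0.2378, 0.2788]
ee_rot: [0.069, 0.998, 0.001, -0.0]
contact_force: [1.0, -0.5, 0.5]
gripper_width: 0.0855
time_s: 28.0
tcp_pos: [0.4678, -0.2647, 0.2793]
ee_rot: [0.066, 0.998, 0.001, -0.0]
contact_force: [0.2, 0.5, 0.0]
gripper_width: 0.0854
tcp [ 0.4678 -0.2647  0.2793] yaw 172.47 zax [-0.     0.001 -1.   ] q [ 1.22  0.17 -0.87  1.64  0.13  1.39  1.77] F [0.2 0.5 0. ] w 0.0854 t 28.0
```

View pics/w15b.png

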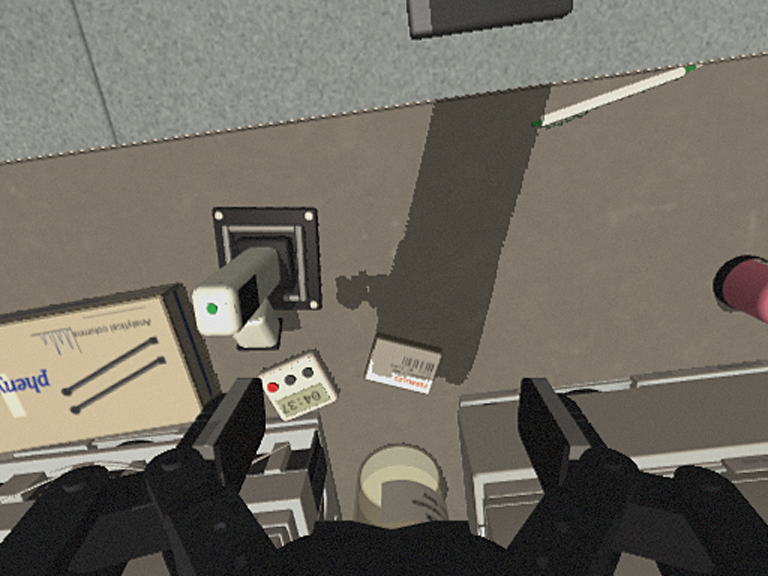

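```bash
python3 - <<'E'
from tri import *
P=lambda u,v,z:pix('w15',u/1.5,v/1.5,z)
c=[P(214,208,.008),P(318,208,.008),P(322,310,.008)];print(c)
for a,b in((0,1),(1,2)):
    v=c[b]-c[a];print(np.degrees(np.arctan2(v[1],v[0])),np.linalg.norm(v))
print('centre',(c[0]+c[2])/2)
h=[P(*p,.144) for p in ((195,291),(239,286),(242,326),(199,334))];print(h,np.mean(h,0))
v=h[1]-h[0];print(np.degrees(np.arctan2(v[1],v[0])))
v=h[2]-h[1];print(np.degrees(np.arctan2(v[1],v[0])))
E
python3 -c "
from h import *
crop('w15',110,120,230,270,5,'w15c')"
```

```text
[array([ 0.4213, -0.4203,  0.008 ]), array([ 0.4336, -0.3268,  0.008 ]), array([ 0.5316, -0.3409,  0.008 ])]
82.52984537838277 0.09435924355174016
-8.213603915759045 0.099058363566825
centre [ 0.4765 -0.3806  0.008 ]
[array([ 0.4593, -0.3901,  0.144 ]), array([ 0.4597, -0.3613,  0.144 ]), array([ 0.487, -0.366,  0.144]), array([ 0.4889, -0.3956,  0.144 ])] [ 0.4737 -0.3782  0.144 ]
89.2536731367919
-9.64264163594813
```

View pics/w15c.png

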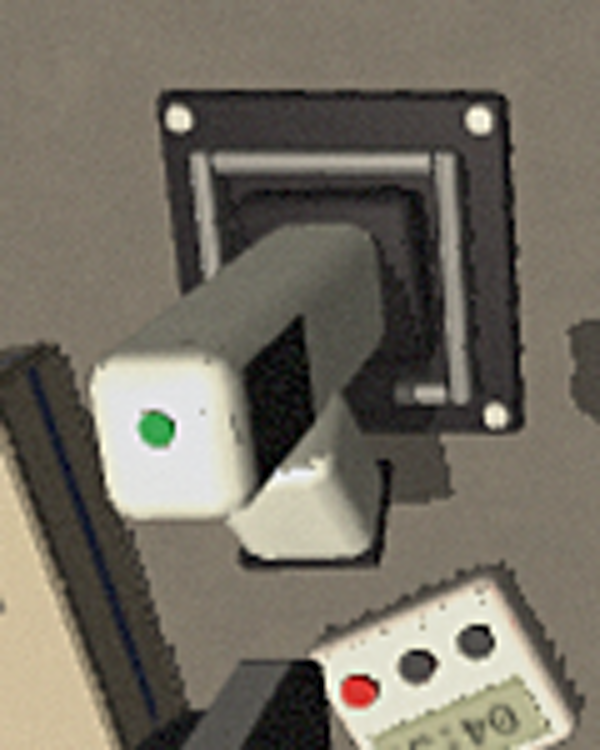

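```bash
python3 -c "
from h import *
plan([.477,-.379,.22],173)"
```

```text
shift [-0.601 -2.809  1.485] twist -0.063 yaw now 172.5 tcp [ 0.4678 -0.2645  0.2795] q [ 1.22  0.17 -0.87  1.64  0.13  1.39  1.77] w 0.0855 t 28.1
```

```bash
python3 -m creep '[[100,-0.2,-1,0,0],[100,-0.4,-2,0.5,0],[100,-0.6,-2.8,1,0],[100,-0.6,-2.8,1.48,0],[100,-0.6,-2.8,1.48,0]]';python3 -m creep '[[100,0,0,0,0],[100,0,0,0,0],[100,0,0,0,0]]'; python3 -c "
from h import *
st();snap('wrist','w16');crop('w16',0,0,512,384,1.5,'w16b');snap('side','d16');crop('d16',190,180,330,290,5,'d16c')"
```

```text
time_s: 28.55
tcp_pos: [0.4753, -0.3791, 0.2176]
ee_rot: [0.066, 0.998, 0.002, -0.002]
contact_force: [0.2, 0.5, -0.7]
gripper_width: 0.0855
time_s: 28.85
tcp_pos: [0.4769, -0.3795, 0.222]
ee_rot: [0.066, 0.998, -0.001, 0.001]
contact_force: [0.1, 0.4, -0.4]
gripper_width: 0.0856
tcp [ 0.4769 -0.3795  0.222 ] yaw 172.44 zax [ 0.001 -0.002 -1.   ] q [ 1.23  0.36 -0.79  1.56  0.26  1.33  1.84] F [ 0.1  0.4 -0.4] w 0.0856 t 28.9
```

View pics/w16b.png

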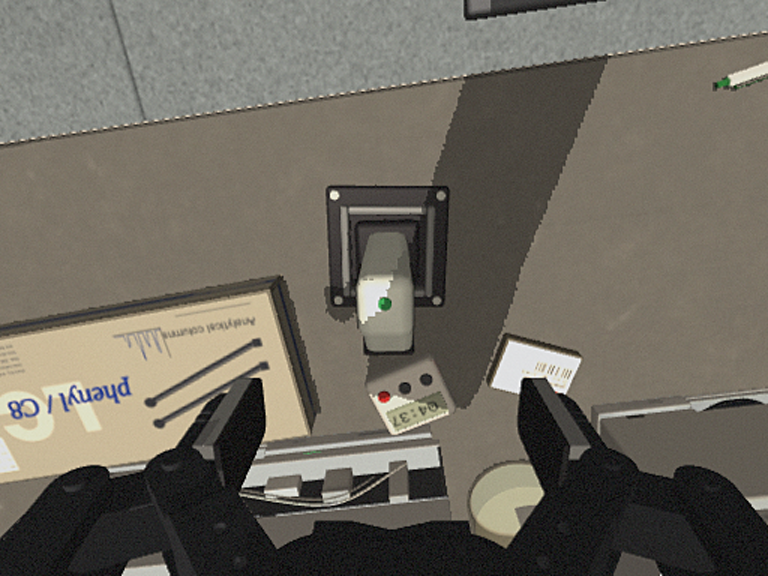

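View pics/d16c.png

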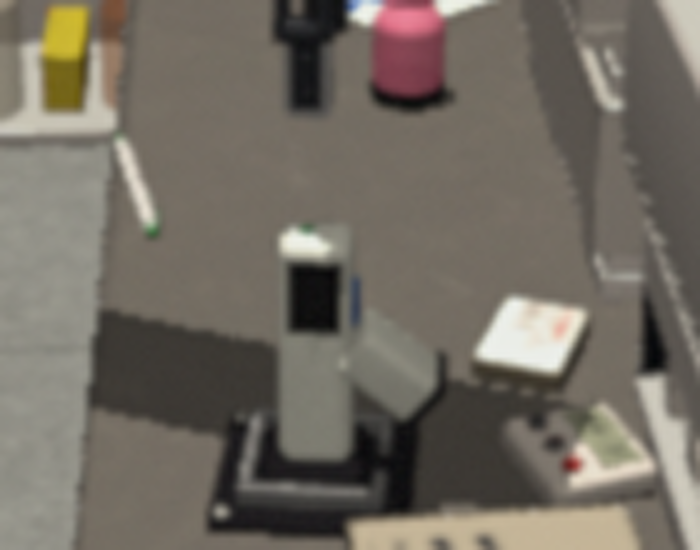

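```bash
python3 - <<'E'
from tri import *
P=lambda u,v,z:pix('w16',u/1.5,v/1.5,z)
print('dot',P(385,303,.144))
c=[P(*p,.008) for p in ((327,187),(450,187),(445,307),(329,307))];print(np.mean(c,0)); 
v=c[1]-c[0];print(np.degrees(np.arctan2(v[1],v[0])))
crop('w16',200,110,320,290,4,'w16c')
plan([.475,-.3805,.113],172.4)
E
```

```text
dot [ 0.4718 -0.382   0.144 ]
[ 0.4762 -0.3825  0.008 ]
82.51459996691734
shift [ 0.039 -0.017  2.713] twist 0.0 yaw now 172.4 tcp [ 0.4765 -0.3799  0.2215] q [ 1.23  0.36 -0.79  1.56  0.26  1.33  1.84] w 0.0852 t 28.9
```

View pics/w16c.png

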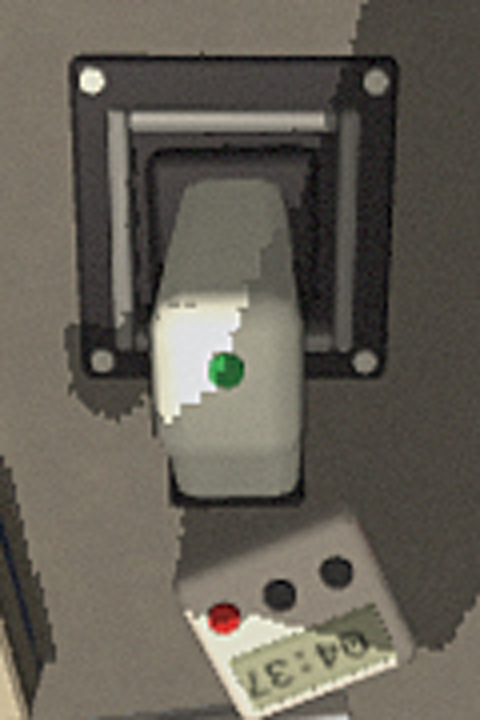

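```bash
python3 -m creep '[[100,0.03,-0.03,0.6,0],[100,0.04,-0.04,1.4,0],[100,0.04,-0.04,2.1,0],[100,0.04,-0.04,2.6,0],[100,0.04,-0.04,2.7,0]]'; python3 -m creep '[[100,0,0,0,0],[100,0,0,0,0]]'; python3 -c "
from h import *
st();snap('wrist','w17');crop('w17',0,0,512,384,1.5,'w17b')"
```

```text
time_s: 29.45
tcp_pos: [0.4731, -0.3808, 0.1104]
ee_rot: [0.067, 0.998, 0.001, -0.001]
contact_force: [0.0, 0.5, 0.3]
gripper_width: 0.0854
time_s: 29.65
tcp_pos: [0.4751, -0.3819, 0.1139]
ee_rot: [0.067, 0.998, -0.001, 0.001]
contact_force: [0.3, -0.2, 0.8]
gripper_width: 0.085
tcp [ 0.4751 -0.3819  0.1139] yaw 172.37 zax [ 0.002 -0.001 -1.   ] q [ 1.2   0.45 -0.76  1.68  0.34  1.14  1.79] F [ 0.3 -0.2  0.8] w 0.085 t 29.6
```

View pics/w17b.png

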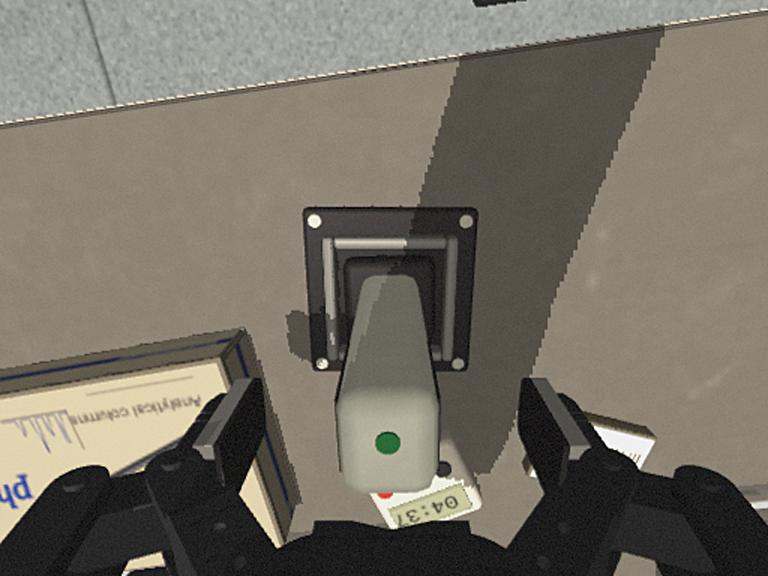

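```bash
python3 -m creep '[[60,0,0,0,0],[30,0,0,0,0],[0,0,0,0,0],[0,0,0,0,0],[0,0,0,0,0]]' 80;python3 -m creep '[[0,0,0,0,0],[0,0,0,0,0],[0,0,0,0,0]]'; python3 -c "
from h import *
st();snap('wrist','w18');crop('w18',0,0,512,384,1.5,'w18b')"; python3 -m creep '[[0,0,0,-0.2,0],[0,0,0,-0.5,0],[0,0,0,-1,0],[0,0,0,-2,0],[0,0,0,-3,0]]';python3 -m creep '[[0,0,0,0,0],[0,0,0,0,0]]'; python3 -c "
from h import *
st();snap('wrist','w19');crop('w19',0,0,512,384,1.5,'w19b');snap('side','d19');crop('d19',190,130,330,290,5,'d19c');snap('scene','s19')"
```

```text
time_s: 30.2
tcp_pos: [0.4744, -0.3819, 0.1128]
ee_rot: [0.067, 0.998, -0.0, 0.0]
contact_force: [-0.3, -1.0, 3.1]
gripper_width: 0.0292
time_s: 30.5
tcp_pos: [0.4744, -0.3819, 0.1128]
ee_rot: [0.067, 0.998, -0.0, 0.0]
contact_force: [-0.3, -1.4, 4.6]
gripper_width: 0.0292
tcp [ 0.4744 -0.3819  0.1128] yaw 172.35 zax [ 0.    -0.001 -1.   ] q [ 1.2   0.45 -0.76  1.69  0.34  1.14  1.79] F [-0.3 -1.4  4.6] w 0.0292 t 30.5
time_s: 31.05
tcp_pos: [0.4739, -0.3807, 0.2338]
ee_rot: [0.066, 0.998, 0.001, -0.0]
contact_force: [1.0, 0.3, -1.8]
gripper_width: 0.0288
time_s: 31.25
tcp_pos: [0.4747, -0.3814, 0.2336]
ee_rot: [0.066, 0.998, -0.001, 0.001]
contact_force: [-1.1, -0.3, -2.1]
gripper_width: 0.0289
tcp [ 0.4747 -0.3814  0.2336] yaw 172.38 zax [ 0.001 -0.001 -1.   ] q [ 1.23  0.35 -0.8   1.55  0.26  1.35  1.85] F [-1.1 -0.3 -2.1] w 0.0289 t 31.2
```

View pics/w19b.png

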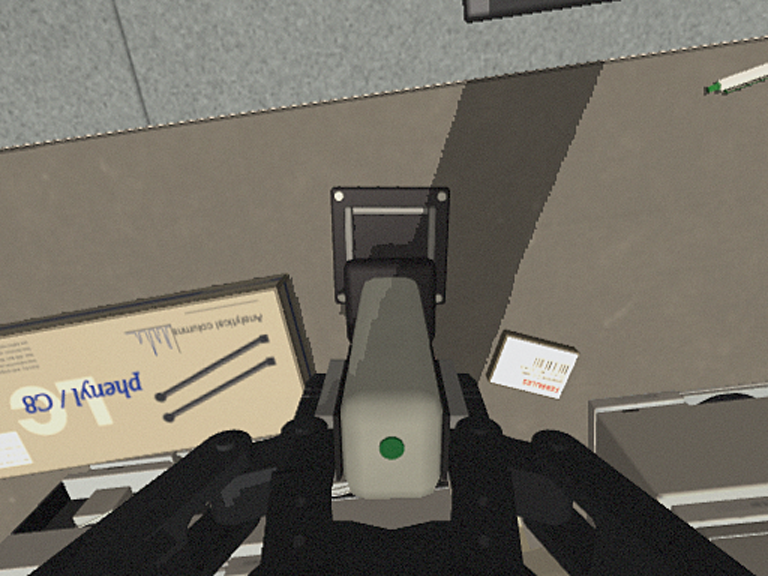

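View pics/d19c.png

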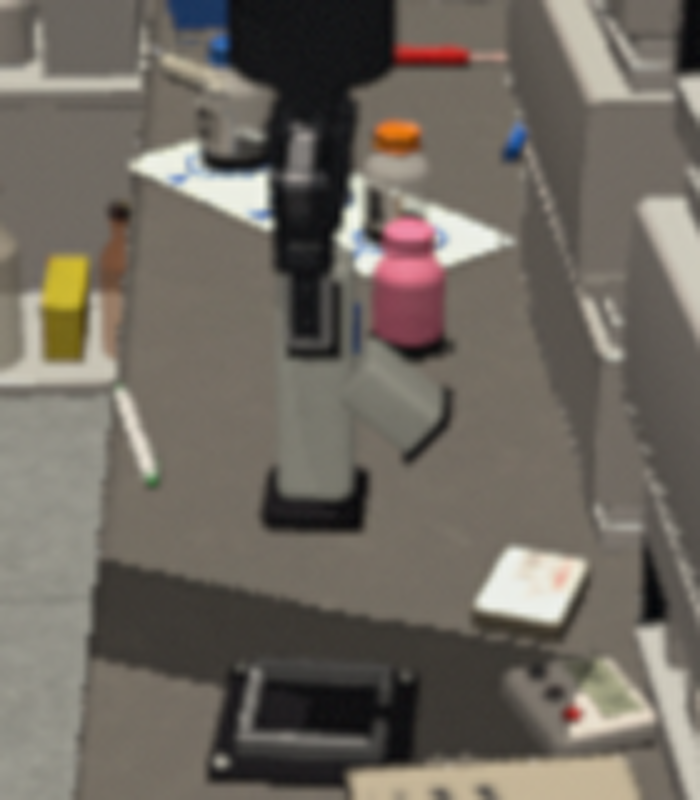

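```bash
python3 - <<'E'
from tri import *
s=np.load('pics/w19.npz');p=pix('w19',392/1.5,448/1.5,s['tcp'][2]+.0312);M=R.from_quat(s['rot']).as_matrix()
print('dot in tool',M.T@(p-s['tcp']))
crop('s19',190,200,300,320,6,'s19c')
E
```

```text
dot in tool [ 0.0019  0.0005 -0.0312]
```

View pics/s19c.png

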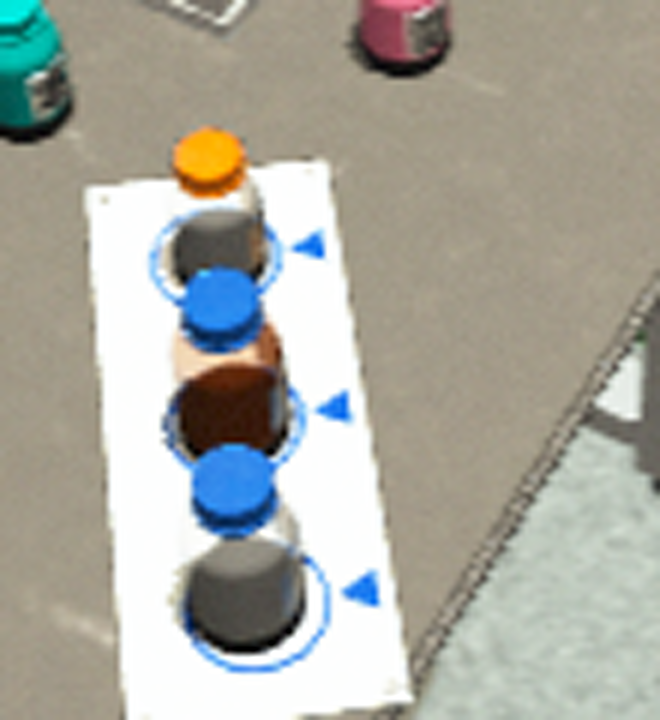

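```bash
python3 -c "
from h import *
plan([.50,-.1,.26],190)"
```

```text
shift [ 0.28   7.054 -0.712] twist -2.204 yaw now 172.4 tcp [ 0.4736 -0.3811  0.2311] q [ 1.23  0.36 -0.79  1.55  0.26  1.35  1.85] w 0.0289 t 31.4
```

```bash
python3 -m creep '[[0,0.05,0.8,-0.5,0],[0,0.1,1.8,-0.7,-0.5],[0,0.15,2.9,-0.7,-1],[0,0.2,4,-0.7,-1.5],[0,0.25,5.1,-0.7,-2]]';python3 -m creep '[[0,0,1.1,0,0],[0,0,2.2,0,-0.3],[0,0,2.6,0,-0.3],[0,0,2.6,0,-0.3]]'; python3 -c "
from h import *
st();plan([.36,.26,.26],219)"
```

```text
time_s: 31.9
tcp_pos: [0.4908, -0.1761, 0.2594]
ee_rot: [-0.074, 0.997, 0.0, -0.001]
contact_force: [0.1, -0.2, -1.2]
gripper_width: 0.0289
time_s: 32.3
tcp_pos: [0.4757, -0.0722, 0.26]
ee_rot: [-0.096, 0.995, -0.0, -0.001]
contact_force: [0.6, 0.0, -1.0]
gripper_width: 0.0292
tcp [ 0.4757 -0.0722  0.26  ] yaw -168.99 zax [-0.001 -0.001 -1.   ] q [ 1.1   0.04 -1.04  1.79  0.03  1.34  1.81] F [ 0.6  0.  -1. ] w 0.0292 t 32.3
shift [ 1.254e+00  8.705e+00 -2.000e-03] twist -3.499 yaw now -169.0 tcp [ 0.4757 -0.0722  0.26  ] q [ 1.1   0.04 -1.04  1.79  0.03  1.34  1.81] w 0.0292 t 32.3
```

```bash
python3 -m creep '[[0,-0.3,1.1,0,-0.5],[0,-0.5,2.2,0,-1],[0,-0.6,3.3,0,-1.5],[0,-0.6,4.4,0,-2],[0,-0.4,5.5,0,-2.5]]'; python3 -c "
from h import *
st();plan([.325,.322,.26],219)"
```

```text
time_s: 32.8
tcp_pos: [0.4513, 0.1443, 0.26]
ee_rot: [-0.266, 0.964, 0.001, -0.0]
contact_force: [1.7, 0.9, -3.0]
gripper_width: 0.0295
tcp [0.4513 0.1443 0.26  ] yaw -149.19 zax [-0.001  0.001 -1.   ] q [ 0.84  0.03 -1.23  1.8   0.02  1.33  1.71] F [ 1.7  0.9 -3. ] w 0.0295 t 32.8
shift [0.436 5.433 0.01 ] twist -1.024 yaw now -149.2 tcp [0.4513 0.1443 0.26  ] q [ 0.84  0.03 -1.23  1.8   0.02  1.33  1.71] w 0.0295 t 32.8
```

```bash
python3 -m creep '[[0,0,1.1,0,0],[0,0,2.2,0,-0.5],[0,0.2,3.3,0,-1],[0,0.4,4.4,0,-1],[0,0.42,5.4,0,-1]]';python3 -m creep '[[0,0,0,0.5,0],[0,0,0,1,0],[0,0,0,1,0],[0,0,0,1,0]]'; python3 -c "
from h import *
st();plan([.3203,.3197,.161],219)
for n in('scene','side','wrist'): snap(n,n+'20')
crop('wrist20',0,0,512,384,1.5,'w20b');crop('scene20',190,180,310,320,5,'s20c');crop('side20',200,110,310,230,6,'d20c')"
```

```text
time_s: 33.3
tcp_pos: [0.3252, 0.3211, 0.2604]
ee_rot: [-0.331, 0.944, -0.001, 0.0]
contact_force: [1.3, 0.1, -1.3]
gripper_width: 0.0291
time_s: 33.7
tcp_pos: [0.3264, 0.3205, 0.2206]
ee_rot: [-0.331, 0.943, 0.0, -0.001]
contact_force: [-0.1, 0.2, -2.2]
gripper_width: 0.0296
tcp [0.3264 0.3205 0.2206] yaw -141.28 zax [-0.002  0.    -1.   ] q [ 0.44  0.   -1.28  1.89  0.    1.25  1.41] F [-0.1  0.2 -2.2] w 0.0296 t 33.7
shift [0.13  0.079 1.489] twist -0.035 yaw now -141.3 tcp [0.3264 0.3205 0.2206] q [ 0.44  0.   -1.28  1.89  0.    1.25  1.41] w 0.0296 t 33.7
```

View pics/w20b.png

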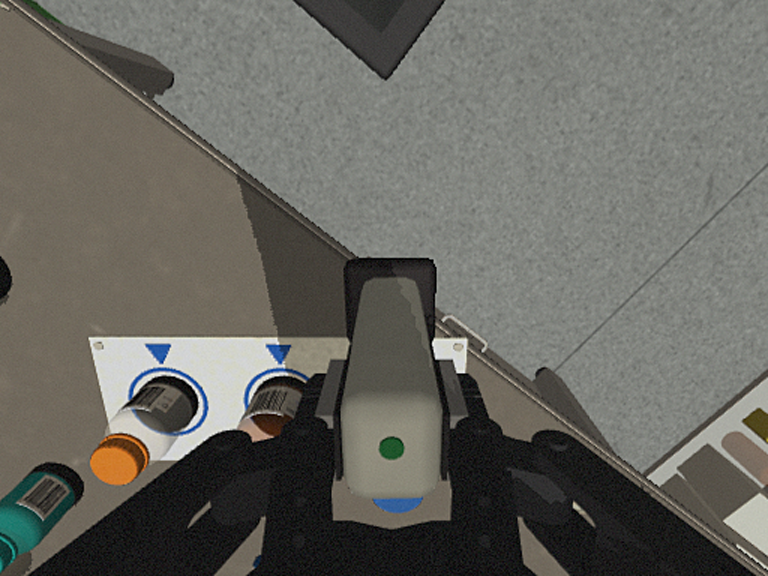

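View pics/s20c.png

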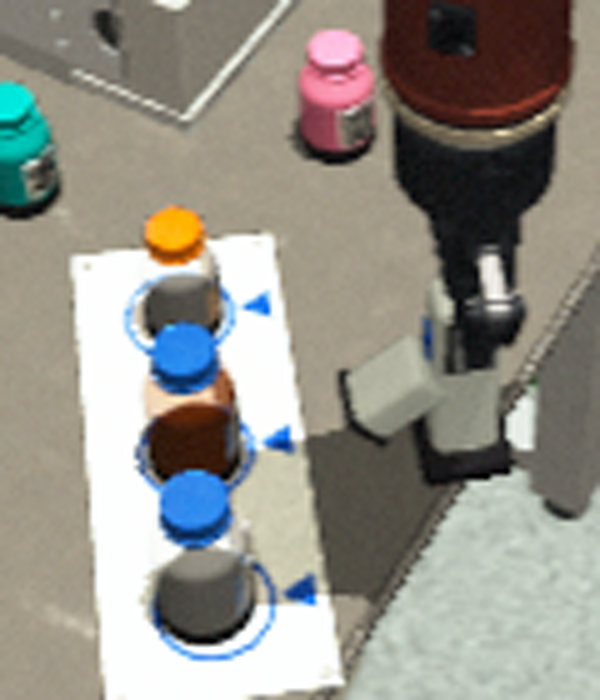

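View pics/d20c.png

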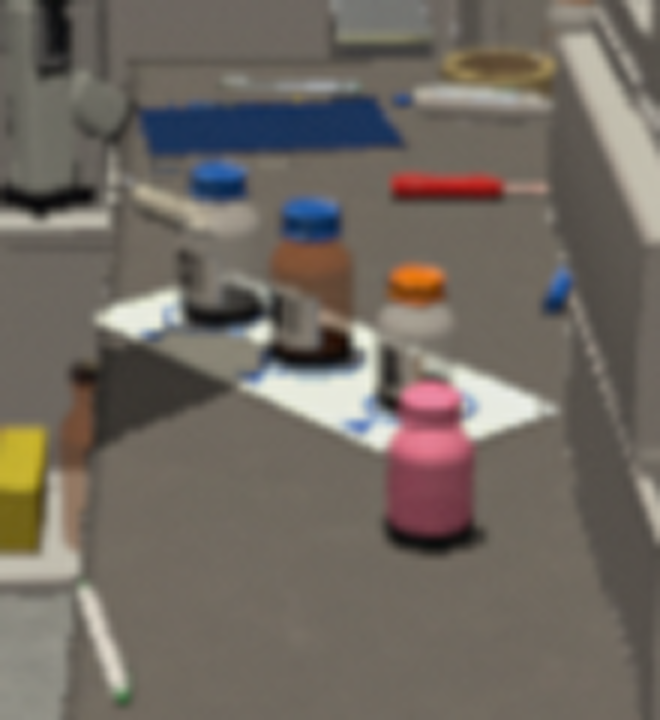

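```bash
cat > aim.py <<'E'
from tri import *
OFF=np.array([0.001,0.0,0.1048]) # scanner origin in tool
def scanner(s=None):
    s=s or r.read_state(); M=R.from_quat(s['ee_rot']).as_matrix(); o=s['tcp_pos']+M@OFF
    S=np.stack([-M[:,0],M[:,1],-M[:,2]],1)  # scanner axes: x=-tool x
    w=o+S@np.array([.056,0,.046]); a=np.radians(40); W=S@np.array([[np.cos(a),0,np.sin(a)],[0,1,0],[-np.sin(a),0,np.cos(a)]])
    return o,S,w,W
def codes(B,ang,rad,h):
    n=np.array([np.cos(np.radians(ang)),np.sin(np.radians(ang)),0]); return np.array([B[0],B[1],.004+h])+rad*n,n
C={0:codes((.4375,.418),220,.028,.04),1:codes((.5,.335),220,.028,.04),2:codes((.5645,.252),220,.025,.034)}
def aim(k):
    o,S,w,W=scanner(); c,n=C[k]; print('code in window',np.round(W.T@(c-w),4),'angle',round(np.degrees(np.arccos(-(W[:,0]@n))),1))
    d=.085; # desired TCP keeping yaw
    M=R.from_quat(r.read_state()['ee_rot']).as_matrix()
    tgt=c-W[:,0]*d; print('shift',np.round(M.T@(tgt-w)/.04,3),'TCP',np.round(r.read_state()['tcp_pos']+tgt-w,4))
E
python3 - <<'E'
from aim import *
o,S,w,W=scanner()
print('o',o,'w',w)
aim(0)
for f,(x0,y0,k) in dict(scene20=(190,180,5),side20=(200,110,6)).items():
    print(f,[ (proj(f,p)-[x0,y0])*k for p in (w,o,o+S@[.025,.025,0],o+S@[.025,-.025,0],C[0][0],C[1][0],C[2][0])])
print('cap pred',proj('wrist20',[.4375,.418,.109])*1.5, np.load('pics/wrist20.npz')['cx'])
print('dot pred',proj('wrist20',o+S@[0,0,.136])*1.5)
print('r1,r2 pred',proj('wrist20',[.4993,.3345,.004])*1.5,proj('wrist20',[.5645,.252,.004])*1.5)
E
```

```text
o [0.3262 0.3204 0.1165] w [0.3698 0.3554 0.1626]
code in window [ 0.1252  0.0059 -0.0499] angle 40.0
shift [0.032 0.148 1.6  ] TCP [0.3222 0.3248 0.1573]
scene20 [array([360.281 , 405.9767]), array([463.9075, 442.2289]), array([426.5081, 487.4443]), array([410.3999, 410.8708]), array([251.962 , 555.9796]), array([236.1617, 403.9843]), array([215.2294, 274.0611])]
side20 [array([107.6351, 118.0844]), array([ 39.6741, 204.04  ]), array([ 48.6431, 186.7859]), array([ 94.6435, 205.3691]), array([183.6803, 267.1171]), array([278.8207, 309.1542]), array([388.6572, 362.4481])]
cap pred [399.6136 492.0094] 260.65373640414583
dot pred [388.9856 450.2292]
r1,r2 pred [283.9238 402.3799] [168.6652 401.5725]
```

```bash
python3 -m creep '[[0,0,0.1,0.5,0],[0,0.03,0.15,1,0],[0,0.03,0.15,1.4,0],[0,0.03,0.15,1.6,0],[0,0.03,0.15,1.6,0]]'; python3 -m creep '[[0,0,0,0,0],[0,0,0,0,0],[0,0,0,0,0]]'; python3 - <<'E'
from aim import *
st();aim(0)
for n in('scene','side','wrist'): snap(n,n+'21')
o,S,w,W=scanner()
im=cv2.imread('pics/scene21.png');im=cv2.resize(im,None,fx=6,fy=6,interpolation=cv2.INTER_CUBIC)
a=(proj('scene21',w)*6).astype(int);b=(proj('scene21',w+W[:,0]*.085)*6).astype(int);cv2.line(im,tuple(a),tuple(b),(0,255,0),1)
cv2.imwrite('pics/s21c.png',im[1320:1920,1140:1860])
im=cv2.imread('pics/side21.png');im=cv2.resize(im,None,fx=6,fy=6,interpolation=cv2.INTER_CUBIC)
a=(proj('side21',w)*6).astype(int);b=(proj('side21',w+W[:,0]*.085)*6).astype(int);cv2.line(im,tuple(a),tuple(b),(0,255,0),1)
cv2.imwrite('pics/d21c.png',im[660:1200,1100:1800])
E
```

```text
time_s: 34.35
tcp_pos: [0.3214, 0.3246, 0.1562]
ee_rot: [-0.332, 0.943, 0.0, -0.0]
contact_force: [-0.4, 0.5, -2.3]
gripper_width: 0.0289
time_s: 34.65
tcp_pos: [0.3218, 0.3252, 0.1572]
ee_rot: [-0.332, 0.943, -0.0, 0.001]
contact_force: [-0.3, 0.4, -2.3]
gripper_width: 0.0292
tcp [0.3218 0.3252 0.1572] yaw -141.26 zax [ 0.001  0.    -1.   ] q [ 0.34  0.14 -1.27  1.97  0.15  1.13  1.25] F [-0.3  0.4 -2.3] w 0.0292 t 34.6
code in window [ 0.085  -0.0006  0.0001] angle 39.9
shift [-0.002 -0.014 -0.003] TCP [0.3222 0.3248 0.1573]
```

View pics/s21c.png

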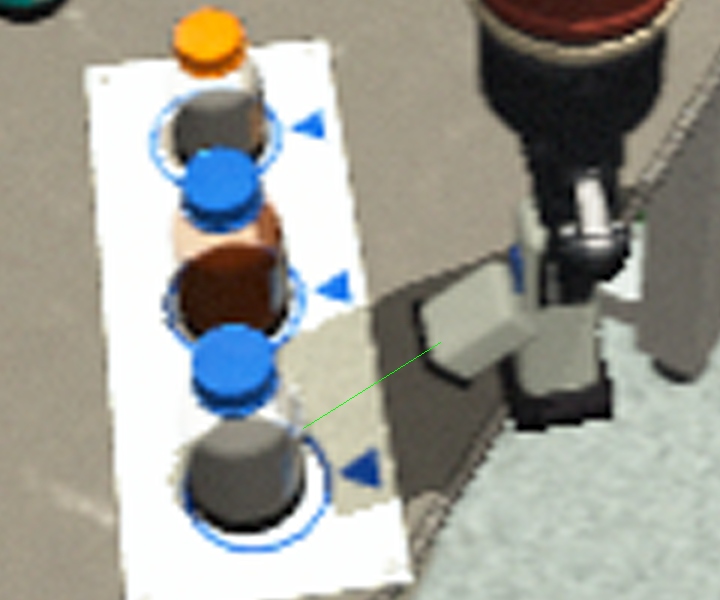

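View pics/d21c.png

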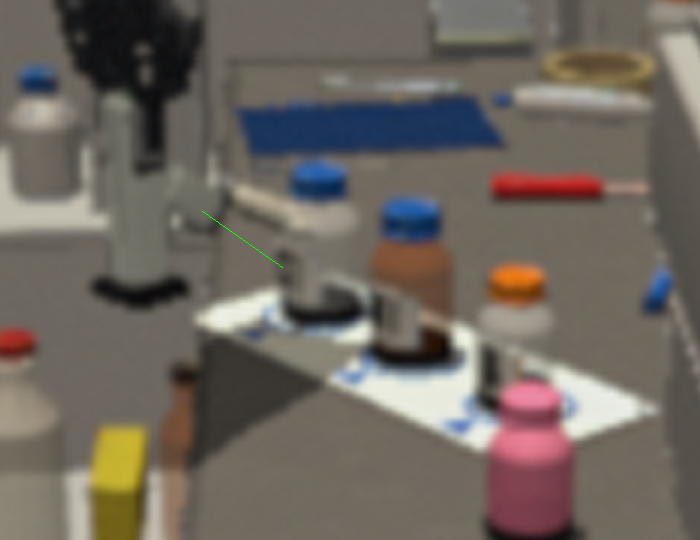

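```bash
for i in 1 2 3 4 5; do python3 -m creep '[[0,0,0,0,0],[0,0,0,0,0],[0,0,0,0,0],[0,0,0,0,0],[0,0,0,0,0]]' | head -2; done
python3 -m creep '[[0,0,0.15,0,0],[0,0,0.15,0,0],[0,0,0.15,0,0],[0,0,0.15,0,0],[0,0,0.15,0,0]]' | head -2
for i in 1 2 3; do python3 -m creep '[[0,0,0,0,0],[0,0,0,0,0],[0,0,0,0,0],[0,0,0,0,0],[0,0,0,0,0]]' | head -2; done
python3 -m creep '[[0,0,-0.3,0,0],[0,0,-0.3,0,0],[0,0,-0.3,0,0],[0,0,-0.3,0,0],[0,0,-0.3,0,0]]' | head -2
for i in 1 2 3; do python3 -m creep '[[0,0,0,0,0],[0,0,0,0,0],[0,0,0,0,0],[0,0,0,0,0],[0,0,0,0,0]]' | head -2; done
python3 -m creep '[[0,0,0.15,0.15,0],[0,0,0.15,0.15,0],[0,0,0.15,0.15,0],[0,0,0.15,0.15,0],[0,0,0.15,0.15,0]]' | head -2
for i in 1 2 3; do python3 -m creep '[[0,0,0,0,0],[0,0,0,0,0],[0,0,0,0,0],[0,0,0,0,0],[0,0,0,0,0]]' | head -2; done
python3 -m creep '[[0,0,0,-0.3,0],[0,0,0,-0.3,0],[0,0,0,-0.3,0],[0,0,0,-0.3,0],[0,0,0,-0.3,0]]' | head -2
for i in 1 2 3; do python3 -m creep '[[0,0,0,0,0],[0,0,0,0,0],[0,0,0,0,0],[0,0,0,0,0],[0,0,0,0,0]]' | head -2; done
python3 - <<'E'
from aim import *
st();aim(1)
snap('scene','s22');snap('wrist','w22');crop('s22',190,180,310,320,5,'s22c')
E
```

```text
time_s: 35.3
tcp_pos: [0.3213, 0.325, 0.1565]
time_s: 35.8
tcp_pos: [0.3213, 0.325, 0.1565]
time_s: 36.3
tcp_pos: [0.3214, 0.325, 0.1565]
time_s: 36.8
tcp_pos: [0.3213, 0.325, 0.1565]
time_s: 37.3
tcp_pos: [0.3214, 0.325, 0.1565]
time_s: 37.8
tcp_pos: [0.3176, 0.3295, 0.1564]
time_s: 38.3
tcp_pos: [0.3176, 0.3296, 0.1564]
time_s: 38.8
tcp_pos: [0.3176, 0.3296, 0.1564]
time_s: 39.3
tcp_pos: [0.3176, 0.3297, 0.1565]
time_s: 39.8
tcp_pos: [0.3248, 0.3206, 0.1565]
time_s: 40.3
tcp_pos: [0.3251, 0.3203, 0.1565]
time_s: 40.8
tcp_pos: [0.3251, 0.3203, 0.1565]
time_s: 41.3
tcp_pos: [0.3251, 0.3203, 0.1565]
time_s: 41.8
tcp_pos: [0.3214, 0.325, 0.1505]
time_s: 42.3
tcp_pos: [0.3214, 0.325, 0.1505]
time_s: 42.8
tcp_pos: [0.3214, 0.325, 0.1505]
time_s: 43.3
tcp_pos: [0.3214, 0.3249, 0.1505]
time_s: 43.8
tcp_pos: [0.3212, 0.3248, 0.1621]
time_s: 44.3
tcp_pos: [0.3213, 0.325, 0.1625]
time_s: 44.8
tcp_pos: [0.3214, 0.325, 0.1625]
time_s: 45.3
tcp_pos: [0.3213, 0.325, 0.1625]
tcp [0.3213 0.325  0.1625] yaw -141.23 zax [-0.  0. -1.] q [ 0.34  0.12 -1.27  1.97  0.13  1.14  1.27] F [ 0.4  0.4 -1.6] w 0.0288 t 45.3
code in window [ 0.0863 -0.1046 -0.0055] angle 40.0
shift [ 0.063 -2.616  0.125] TCP [0.3849 0.2418 0.1574]
```

View pics/s22c.png

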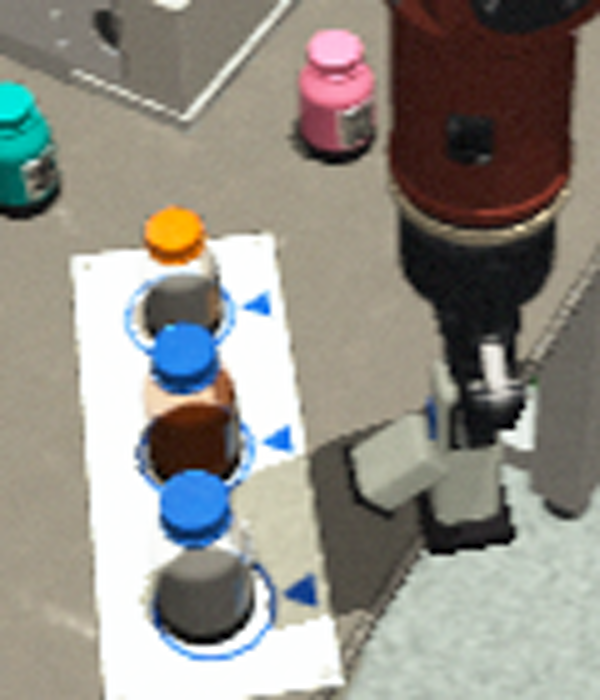

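```bash
python3 -m creep '[[0,0.02,-0.7,0,0],[0,0.05,-1.5,0.1,0],[0,0.06,-2.3,0.12,0],[0,0.06,-2.62,0.12,0],[0,0.06,-2.62,0.12,0]]'; python3 -m creep '[[0,0,0,0,0],[0,0,0,0,0],[0,0,0,0,0]]'; python3 - <<'E'
from aim import *
st();aim(1)
for n in('scene','side','wrist'): snap(n,n+'23')
o,S,w,W=scanner()
im=cv2.imread('pics/scene23.png');im=cv2.resize(im,None,fx=6,fy=6,interpolation=cv2.INTER_CUBIC)
a=(proj('scene23',w)*6).astype(int);b=(proj('scene23',w+W[:,0]*.085)*6).astype(int);cv2.line(im,tuple(a),tuple(b),(0,255,0),1)
cv2.imwrite('pics/s23c.png',im[1220:1820,1140:1860])
crop('wrist23',0,0,512,384,1.5,'w23b')
for k in range(3): print(proj('wrist23',[*( [(.4375,.418),(.5,.335),(.5645,.252)][k]),[.109,.109,.092][k]])*1.5)
E
```

```text
time_s: 45.9
tcp_pos: [0.3862, 0.2403, 0.1576]
ee_rot: [-0.33, 0.944, 0.0, -0.0]
contact_force: [0.4, 0.5, -1.6]
gripper_width: 0.0295
time_s: 46.2
tcp_pos: [0.3844, 0.2428, 0.1577]
ee_rot: [-0.333, 0.943, 0.0, 0.0]
contact_force: [0.1, 0.5, -1.6]
gripper_width: 0.029
tcp [0.3844 0.2428 0.1577] yaw -141.12 zax [ 0.  0. -1.] q [ 0.51  0.1  -1.2   1.98  0.11  1.13  1.52] F [ 0.1  0.5 -1.6] w 0.029 t 46.2
code in window [ 0.085  -0.0014 -0.0004] angle 40.0
shift [ 0.007 -0.034  0.008] TCP [0.385  0.2416 0.1574]
[575.2533 583.7158]
[389.3225 578.8809]
[211.7561 549.4572]
```

View pics/s23c.png

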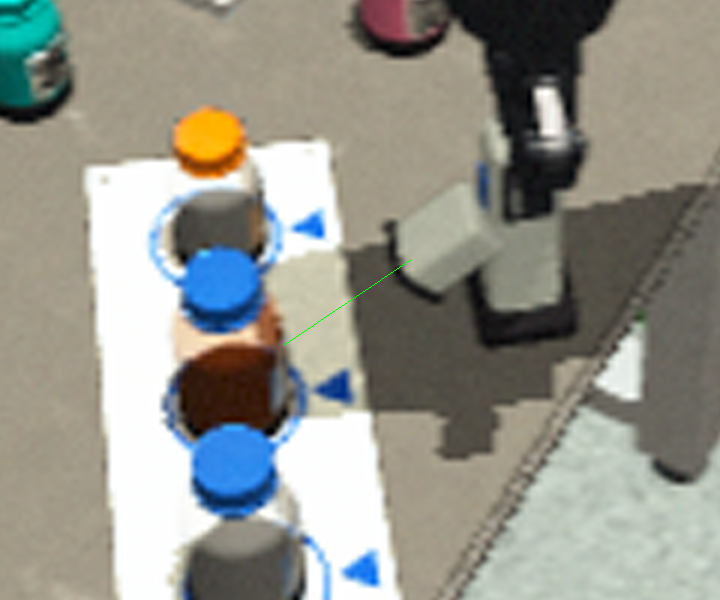

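View pics/w23b.png

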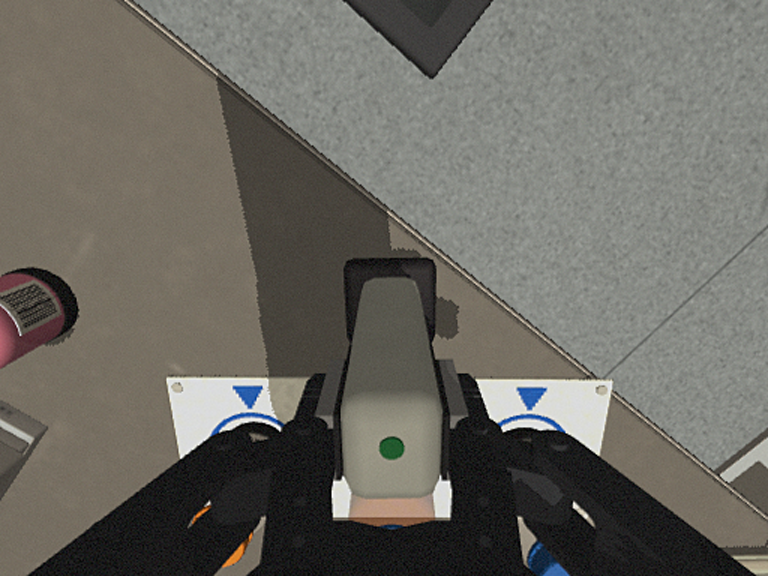

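```bash
for i in 1 2 3 4 5; do python3 -m creep '[[0,0,0,0,0],[0,0,0,0,0],[0,0,0,0,0],[0,0,0,0,0],[0,0,0,0,0]]' | head -2; done
python3 -m creep '[[0,0,0.15,0,0],[0,0,0.15,0,0],[0,0,0.15,0,0],[0,0,0.15,0,0],[0,0,0.15,0,0]]' | head -2
for i in 1 2 3; do python3 -m creep '[[0,0,0,0,0],[0,0,0,0,0],[0,0,0,0,0],[0,0,0,0,0],[0,0,0,0,0]]' | head -2; done
python3 -m creep '[[0,0,-0.3,0,0],[0,0,-0.3,0,0],[0,0,-0.3,0,0],[0,0,-0.3,0,0],[0,0,-0.3,0,0]]' | head -2
for i in 1 2 3; do python3 -m creep '[[0,0,0,0,0],[0,0,0,0,0],[0,0,0,0,0],[0,0,0,0,0],[0,0,0,0,0]]' | head -2; done
python3 -m creep '[[0,0,0.15,0.15,0],[0,0,0.15,0.15,0],[0,0,0.15,0.15,0],[0,0,0.15,0.15,0],[0,0,0.15,0.15,0]]' | head -2
for i in 1 2 3; do python3 -m creep '[[0,0,0,0,0],[0,0,0,0,0],[0,0,0,0,0],[0,0,0,0,0],[0,0,0,0,0]]' | head -2; done
python3 -m creep '[[0,0,0,-0.3,0],[0,0,0,-0.3,0],[0,0,0,-0.3,0],[0,0,0,-0.3,0],[0,0,0,-0.3,0]]' | head -2
for i in 1 2 3; do python3 -m creep '[[0,0,0,0,0],[0,0,0,0,0],[0,0,0,0,0],[0,0,0,0,0],[0,0,0,0,0]]' | head -2; done
python3 - <<'E'
from aim import *
st();aim(2)
snap('scene','s24');crop('s24',190,180,310,320,5,'s24c')
E
```

```text
time_s: 46.85
tcp_pos: [0.3851, 0.2417, 0.1576]
time_s: 47.35
tcp_pos: [0.3851, 0.2418, 0.1577]
time_s: 47.85
tcp_pos: [0.3851, 0.2417, 0.1577]
time_s: 48.35
tcp_pos: [0.3851, 0.2417, 0.1577]
time_s: 48.85
tcp_pos: [0.3851, 0.2417, 0.1577]
time_s: 49.35
tcp_pos: [0.3814, 0.2464, 0.1577]
time_s: 49.85
tcp_pos: [0.3814, 0.2464, 0.1577]
time_s: 50.35
tcp_pos: [0.3814, 0.2464, 0.1576]
time_s: 50.85
tcp_pos: [0.3813, 0.2464, 0.1576]
time_s: 51.35
tcp_pos: [0.3887, 0.2372, 0.1577]
time_s: 51.85
tcp_pos: [0.3889, 0.2371, 0.1577]
time_s: 52.35
tcp_pos: [0.3888, 0.2371, 0.1576]
time_s: 52.85
tcp_pos: [0.3889, 0.2371, 0.1577]
time_s: 53.35
tcp_pos: [0.3852, 0.2417, 0.1517]
time_s: 53.85
tcp_pos: [0.3851, 0.2417, 0.1517]
time_s: 54.35
tcp_pos: [0.3851, 0.2417, 0.1517]
time_s: 54.85
tcp_pos: [0.3851, 0.2418, 0.1517]
time_s: 55.35
tcp_pos: [0.385, 0.2416, 0.1635]
time_s: 55.85
tcp_pos: [0.3851, 0.2418, 0.1636]
time_s: 56.35
tcp_pos: [0.3851, 0.2417, 0.1637]
time_s: 56.85
tcp_pos: [0.3851, 0.2418, 0.1636]
tcp [0.3851 0.2418 0.1636] yaw -141.23 zax [-0.  0. -1.] q [ 0.52  0.09 -1.2   1.97  0.09  1.14  1.53] F [ 0.  -0.2 -1.9] w 0.0295 t 56.9
code in window [ 0.0938 -0.1049 -0.0086] angle 40.0
shift [-0.03  -2.623  0.305] TCP [0.4517 0.1607 0.1514]
```

View pics/s24c.png

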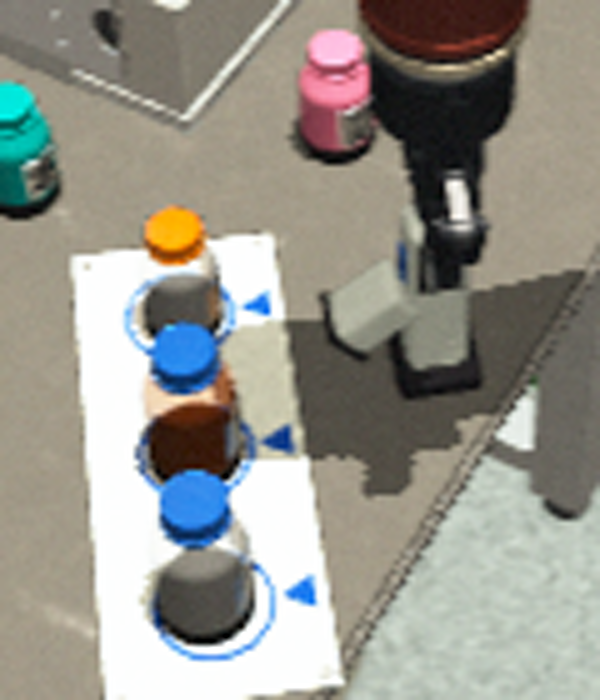

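```bash
python3 -m creep '[[0,0,-0.7,0.1,0],[0,-0.02,-1.5,0.2,0],[0,-0.03,-2.3,0.3,0],[0,-0.03,-2.62,0.3,0],[0,-0.03,-2.62,0.3,0]]'; python3 -m creep '[[0,0,0,0,0],[0,0,0,0,0],[0,0,0,0,0]]'; python3 - <<'E'
from aim import *
st();aim(2)
for n in('scene','side','wrist'): snap(n,n+'25')
o,S,w,W=scanner()
im=cv2.imread('pics/scene25.png');im=cv2.resize(im,None,fx=6,fy=6,interpolation=cv2.INTER_CUBIC)
a=(proj('scene25',w)*6).astype(int);b=(proj('scene25',w+W[:,0]*.085)*6).astype(int);cv2.line(im,tuple(a),tuple(b),(0,255,0),1)
cv2.imwrite('pics/s25c.png',im[1120:1720,1140:1860])
crop('wrist25',0,0,512,384,1.5,'w25b')
E
```

```text
time_s: 57.4
tcp_pos: [0.4525, 0.1593, 0.1514]
ee_rot: [-0.33, 0.944, 0.0, -0.0]
contact_force: [-0.8, -0.2, -2.7]
gripper_width: 0.0291
time_s: 57.7
tcp_pos: [0.4511, 0.1618, 0.1518]
ee_rot: [-0.333, 0.943, -0.0, 0.0]
contact_force: [0.2, -0.2, -2.6]
gripper_width: 0.0291
tcp [0.4511 0.1618 0.1518] yaw -141.13 zax [ 0. -0. -1.] q [ 0.6   0.18 -1.11  1.94  0.18  1.13  1.67] F [ 0.2 -0.2 -2.6] w 0.0291 t 57.7
code in window [ 0.0851 -0.0014 -0.0005] angle 40.0
shift [ 0.006 -0.035  0.01 ] TCP [0.4518 0.1606 0.1514]
```

View pics/s25c.png

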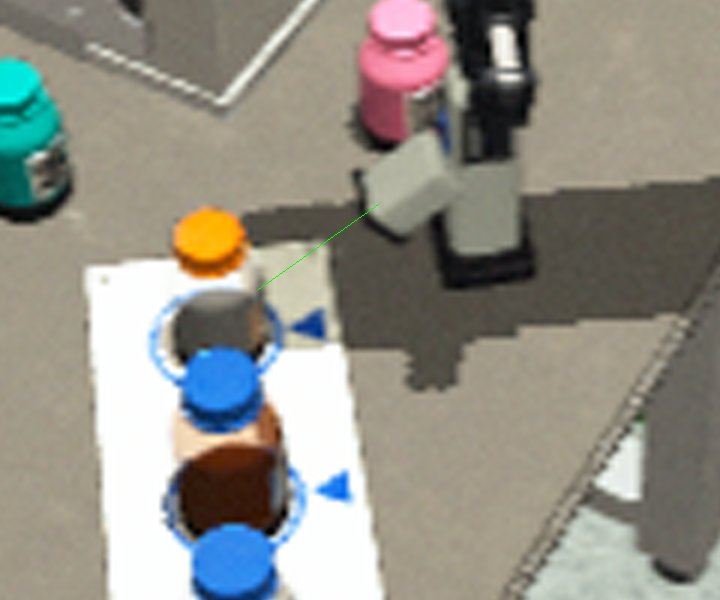

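View pics/w25b.png

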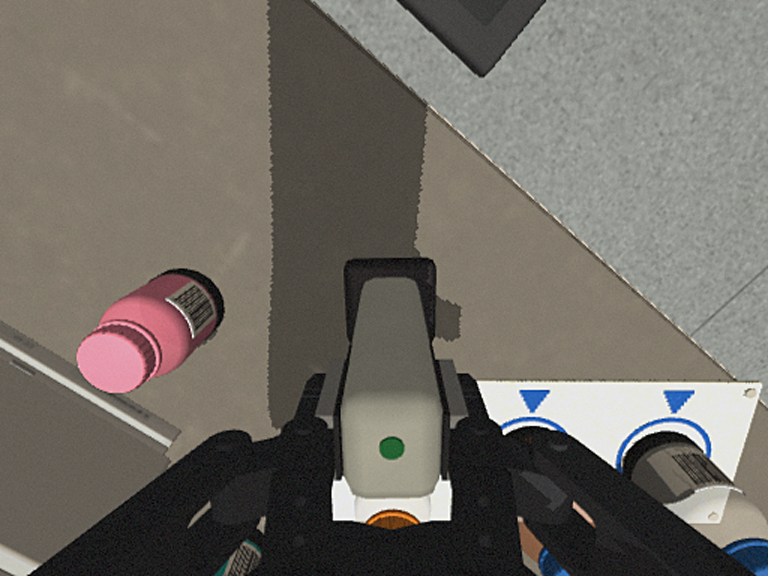

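```bash
for i in 1 2 3 4 5; do python3 -m creep '[[0,0,0,0,0],[0,0,0,0,0],[0,0,0,0,0],[0,0,0,0,0],[0,0,0,0,0]]' | head -2; done
python3 -m creep '[[0,0,0.15,0,0],[0,0,0.15,0,0],[0,0,0.15,0,0],[0,0,0.15,0,0],[0,0,0.15,0,0]]' | head -2
for i in 1 2 3; do python3 -m creep '[[0,0,0,0,0],[0,0,0,0,0],[0,0,0,0,0],[0,0,0,0,0],[0,0,0,0,0]]' | head -2; done
python3 -m creep '[[0,0,-0.3,0,0],[0,0,-0.3,0,0],[0,0,-0.3,0,0],[0,0,-0.3,0,0],[0,0,-0.3,0,0]]' | head -2
for i in 1 2 3; do python3 -m creep '[[0,0,0,0,0],[0,0,0,0,0],[0,0,0,0,0],[0,0,0,0,0],[0,0,0,0,0]]' | head -2; done
python3 -m creep '[[0,0,0.15,0.15,0],[0,0,0.15,0.15,0],[0,0,0.15,0.15,0],[0,0,0.15,0.15,0],[0,0,0.15,0.15,0]]' | head -2
for i in 1 2 3; do python3 -m creep '[[0,0,0,0,0],[0,0,0,0,0],[0,0,0,0,0],[0,0,0,0,0],[0,0,0,0,0]]' | head -2; done
python3 -m creep '[[0,0,0,-0.3,0],[0,0,0,-0.3,0],[0,0,0,-0.3,0],[0,0,0,-0.3,0],[0,0,0,-0.3,0]]' | head -2
for i in 1 2 3; do python3 -m creep '[[0,0,0,0,0],[0,0,0,0,0],[0,0,0,0,0],[0,0,0,0,0],[0,0,0,0,0]]' | head -2; done
python3 - <<'E'
from aim import *
st();plan([.47,.10,.25],195)
snap('scene','s26');crop('s26',190,180,310,320,5,'s26c')
E
```

```text
time_s: 58.35
tcp_pos: [0.4517, 0.1608, 0.1516]
time_s: 58.85
tcp_pos: [0.4516, 0.1608, 0.1517]
time_s: 59.35
tcp_pos: [0.4517, 0.1608, 0.1517]
time_s: 59.85
tcp_pos: [0.4517, 0.1608, 0.1517]
time_s: 60.35
tcp_pos: [0.4517, 0.1608, 0.1517]
time_s: 60.85
tcp_pos: [0.448, 0.1653, 0.1516]
time_s: 61.35
tcp_pos: [0.4479, 0.1655, 0.1516]
time_s: 61.85
tcp_pos: [0.4479, 0.1655, 0.1517]
time_s: 62.35
tcp_pos: [0.4479, 0.1655, 0.1517]
time_s: 62.85
tcp_pos: [0.4553, 0.1563, 0.1516]
time_s: 63.35
tcp_pos: [0.4554, 0.1561, 0.1517]
time_s: 63.85
tcp_pos: [0.4554, 0.1561, 0.1516]
time_s: 64.35
tcp_pos: [0.4554, 0.1561, 0.1517]
time_s: 64.85
tcp_pos: [0.4518, 0.1607, 0.1457]
time_s: 65.35
tcp_pos: [0.4517, 0.1608, 0.1457]
time_s: 65.85
tcp_pos: [0.4516, 0.1608, 0.1456]
time_s: 66.35
tcp_pos: [0.4517, 0.1608, 0.1457]
time_s: 66.85
tcp_pos: [0.4516, 0.1607, 0.1575]
time_s: 67.35
tcp_pos: [0.4517, 0.1608, 0.1576]
time_s: 67.85
tcp_pos: [0.4517, 0.1608, 0.1577]
time_s: 68.35
tcp_pos: [0.4517, 0.1608, 0.1576]
tcp [0.4517 0.1608 0.1576] yaw -141.24 zax [ 0.  0. -1.] q [ 0.61  0.17 -1.11  1.93  0.17  1.14  1.68] F [-0.3 -0.  -2.3] w 0.0292 t 68.3
shift [ 0.594 -1.471 -2.309] twist 2.971 yaw now -141.2 tcp [0.4517 0.1608 0.1576] q [ 0.61  0.17 -1.11  1.93  0.17  1.14  1.68] w 0.0292 t 68.3
```

View pics/s26c.png

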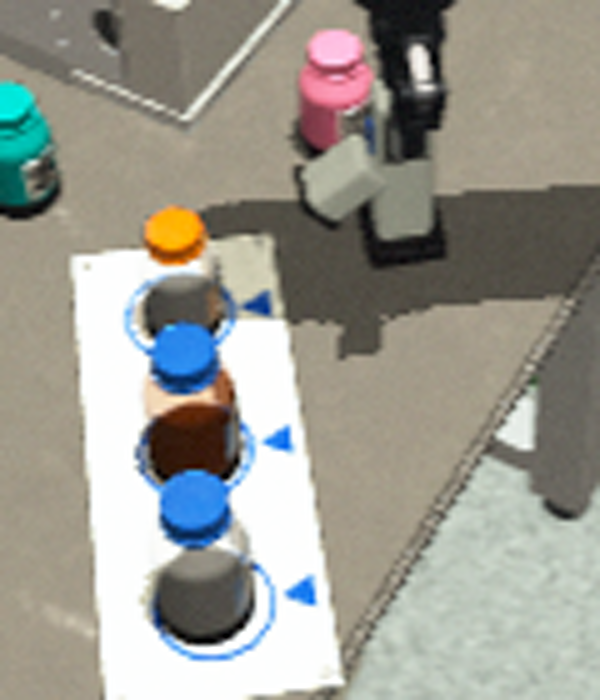

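```bash
python3 -m creep '[[0,0,0,-1,0],[0,0,0,-2,0],[0,0,-0.5,-2.4,0],[0,0.3,-1.3,-2.4,1],[0,0.6,-2.3,-2.4,2]]'; python3 -c "
from h import *
st();plan([.4744,-.3819,.25],172.35)"
```

```text
time_s: 68.9
tcp_pos: [0.4909, 0.0743, 0.2547]
ee_rot: [-0.196, 0.981, -0.0, 0.001]
contact_force: [0.9, 0.2, -2.0]
gripper_width: 0.0288
tcp [0.4909 0.0743 0.2547] yaw -157.38 zax [ 0.002 -0.001 -1.   ] q [ 0.76  0.09 -1.04  1.77  0.08  1.33  1.67] F [ 0.9  0.2 -2. ] w 0.0288 t 68.9
shift [  4.768 -10.37    0.123] twist 3.784 yaw now -157.4 tcp [0.4909 0.0743 0.2547] q [ 0.76  0.09 -1.04  1.77  0.08  1.33  1.67] w 0.0288 t 68.9
```

```bash
python3 -m creep '[[0,0.45,-1.05,0,0.5],[0,0.9,-2.1,0,1],[0,1.4,-3.1,0,2],[0,1.9,-4.1,0,3],[0,2.4,-5.1,0,3.7]]'; python3 -c "
from h import *
st();plan([.4744,-.3819,.25],172.35)"
```

```text
time_s: 69.4
tcp_pos: [0.4806, -0.153, 0.2538]
ee_rot: [0.062, 0.998, -0.0, 0.0]
contact_force: [1.4, 0.2, -1.9]
gripper_width: 0.029
tcp [ 0.4806 -0.153   0.2538] yaw 172.85 zax [ 0. -0. -1.] q [ 1.    0.09 -0.82  1.76  0.07  1.33  1.62] F [ 1.4  0.2 -1.9] w 0.029 t 69.4
shift [-0.559 -5.696  0.097] twist 0.063 yaw now 172.9 tcp [ 0.4806 -0.153   0.2538] q [ 1.    0.09 -0.82  1.76  0.07  1.33  1.62] w 0.029 t 69.4
```

```bash
python3 -m creep '[[0,-0.1,-1,0.1,0],[0,-0.2,-2,0.1,0],[0,-0.3,-3,0.1,0],[0,-0.4,-4,0.1,0],[0,-0.5,-5,0.1,0]]';python3 -m creep '[[0,-0.05,-0.5,0,0],[0,-0.05,-0.5,0,0],[0,-0.05,-0.5,0,0],[0,-0.05,-0.5,0,0]]'; python3 -c "
from h import *
st();plan([.4744,-.3819,.15],172.35)"
```

```text
time_s: 69.9
tcp_pos: [0.4767, -0.3539, 0.2494]
ee_rot: [0.06, 0.998, 0.0, -0.0]
contact_force: [0.6, 0.7, -2.1]
gripper_width: 0.0291
time_s: 70.3
tcp_pos: [0.4773, -0.3707, 0.2497]
ee_rot: [0.059, 0.998, 0.0, 0.0]
contact_force: [-0.6, 0.1, -1.9]
gripper_width: 0.0293
tcp [ 0.4773 -0.3707  0.2497] yaw 173.28 zax [ 0.     0.001 -1.   ] q [ 1.13  0.31 -0.68  1.54  0.19  1.37  1.89] F [-0.6  0.1 -1.9] w 0.0293 t 70.3
shift [ 0.038 -0.289  2.493] twist 0.116 yaw now 173.3 tcp [ 0.4773 -0.3707  0.2497] q [ 1.13  0.31 -0.68  1.54  0.19  1.37  1.89] w 0.0293 t 70.3
```

```bash
python3 -m creep '[[0,0.04,-0.29,0,0.12],[0,0.04,-0.29,0.8,0.12],[0,0.04,-0.29,1.8,0.12],[0,0.04,-0.29,2.4,0.12],[0,0.04,-0.29,2.4,0.12]]';python3 -m creep '[[0,0,0,0,0],[0,0,0,0,0],[0,0,0,0,0]]'; python3 -c "
from h import *
st();plan([.4744,-.3819,.1135],172.35);snap('side','d27');crop('d27',190,180,330,290,5,'d27c');snap('scene','s27');crop('s27',290,90,370,170,7,'s27c')"
```

```text
time_s: 70.8
tcp_pos: [0.4716, -0.3827, 0.1502]
ee_rot: [0.068, 0.998, 0.002, -0.002]
contact_force: [-0.3, 0.9, -2.1]
gripper_width: 0.0294
time_s: 71.1
tcp_pos: [0.4746, -0.3841, 0.1555]
ee_rot: [0.068, 0.998, -0.001, 0.001]
contact_force: [0.7, -0.3, -2.2]
gripper_width: 0.0293
tcp [ 0.4746 -0.3841  0.1555] yaw 172.2 zax [ 0.002 -0.002 -1.   ] q [ 1.13  0.38 -0.65  1.64  0.25  1.19  1.86] F [ 0.7 -0.3 -2.2] w 0.0293 t 71.1
shift [0.014 0.057 1.05 ] twist -0.018 yaw now 172.2 tcp [ 0.4746 -0.3841  0.1555] q [ 1.13  0.38 -0.65  1.64  0.25  1.19  1.86] w 0.0293 t 71.1
```

View pics/d27c.png

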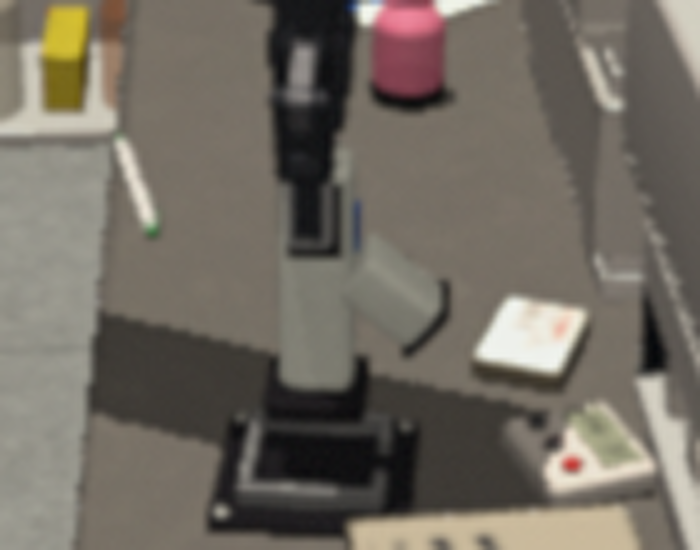

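View pics/s27c.png

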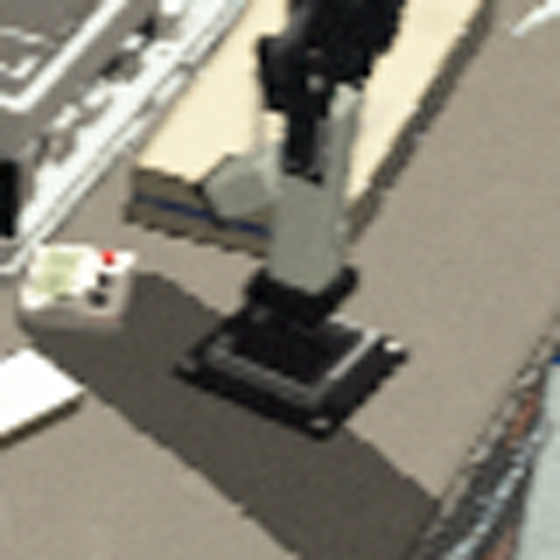

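```bash
python3 -m creep '[[0,0.01,0.05,0,-0.02],[0,0.01,0.05,0,-0.02],[0,0.01,0.05,0.2,-0.02],[0,0.01,0.05,0.4,-0.02],[0,0.01,0.05,0.5,-0.02]]';python3 -m creep '[[0,0,0,0,0],[0,0,0,0,0]]'; python3 -c "
from h import *
st();plan([.4744,-.3819,.1135],172.35)"
```

```text
time_s: 71.7
tcp_pos: [0.4729, -0.3813, 0.1321]
ee_rot: [0.067, 0.998, 0.001, -0.001]
contact_force: [0.1, -0.3, -2.9]
gripper_width: 0.0291
time_s: 71.9
tcp_pos: [0.4735, -0.3815, 0.1335]
ee_rot: [0.067, 0.998, 0.0, -0.0]
contact_force: [-0.2, -0.6, -1.9]
gripper_width: 0.0293
tcp [ 0.4735 -0.3815  0.1335] yaw 172.37 zax [-0.  0. -1.] q [ 1.12  0.4  -0.65  1.67  0.26  1.16  1.85] F [-0.2 -0.6 -1.9] w 0.0293 t 71.9
shift [-0.022 -0.007  0.499] twist 0.002 yaw now 172.4 tcp [ 0.4735 -0.3815  0.1335] q [ 1.12  0.4  -0.65  1.67  0.26  1.16  1.85] w 0.0293 t 71.9
```

```bash
python3 -m creep '[[0,-0.02,0,0.1,0],[0,-0.02,0,0.2,0],[0,-0.02,0,0.3,0],[0,-0.02,0,0.4,0],[0,-0.02,0,0.46,0]]';python3 -m creep '[[0,0,0,0,0],[0,0,0,0.03,0],[0,0,0,0.06,0],[0,0,0,0.06,0]]'; python3 -c "
from h import *
st();plan([.4744,-.3819,.1128],172.35)"
```

```text
time_s: 72.4
tcp_pos: [0.4741, -0.3816, 0.1146]
ee_rot: [0.067, 0.998, 0.0, -0.0]
contact_force: [-0.5, 0.1, -2.6]
gripper_width: 0.029
time_s: 72.8
tcp_pos: [0.4744, -0.3818, 0.1129]
ee_rot: [0.067, 0.998, -0.0, 0.0]
contact_force: [-0.3, -0.8, -2.0]
gripper_width: 0.0289
tcp [ 0.4744 -0.3818  0.1129] yaw 172.37 zax [ 0. -0. -1.] q [ 1.12  0.42 -0.64  1.69  0.28  1.12  1.83] F [-0.3 -0.8 -2. ] w 0.0289 t 72.8
shift [ 0.    -0.003  0.002] twist 0.002 yaw now 172.4 tcp [ 0.4744 -0.3818  0.1129] q [ 1.12  0.42 -0.64  1.69  0.28  1.12  1.83] w 0.0289 t 72.8
```

Still hanging at about 2 N, so I'll go slightly lower until it touches.

```bash
python3 -m creep '[[0,0,0,0.03,0],[0,0,0,0.06,0],[0,0,0,0.06,0]]'|grep -E "tcp_pos|force"; python3 -m creep '[[0,0,0,0,0],[30,0,0,0,0],[60,0,0,0,0],[100,0,0,0,0],[100,0,0,0,0]]';python3 -m creep '[[100,0,0,0,0],[100,0,0,0,0],[100,0,0,-0.5,0],[100,0,0,-1.3,0],[100,0,0,-2.3,0]]'; python3 -m creep '[[100,0,0,-0.8,0],[100,0,0,-1,0],[100,0,0,-1,0],[100,0,0,-1,0]]';  python3 -c "
from h import *
st();snap('wrist','w28');crop('w28',0,0,512,384,1.5,'w28b');snap('side','d28');crop('d28',190,150,330,290,5,'d28c')"
```

```text
tcp_pos: [0.4749, -0.382, 0.1127]
contact_force: [-4.1, 2.6, 15.8]
time_s: 73.6
tcp_pos: [0.4743, -0.3817, 0.1103]
ee_rot: [0.067, 0.998, 0.0, 0.0]
contact_force: [-0.2, -0.2, -0.5]
gripper_width: 0.0715
time_s: 74.1
tcp_pos: [0.4735, -0.3811, 0.202]
ee_rot: [0.067, 0.998, 0.001, -0.001]
contact_force: [0.3, -1.2, 0.3]
gripper_width: 0.0852
time_s: 74.5
tcp_pos: [0.4739, -0.3815, 0.2411]
ee_rot: [0.067, 0.998, 0.0, -0.001]
contact_force: [-0.4, -0.5, -0.5]
gripper_width: 0.0854
tcp [ 0.4739 -0.3815  0.2411] yaw 172.37 zax [-0.001  0.001 -1.   ] q [ 1.14  0.32 -0.67  1.54  0.2   1.35  1.89] F [-0.4 -0.5 -0.5] w 0.0854 t 74.5
```

View pics/w28b.png

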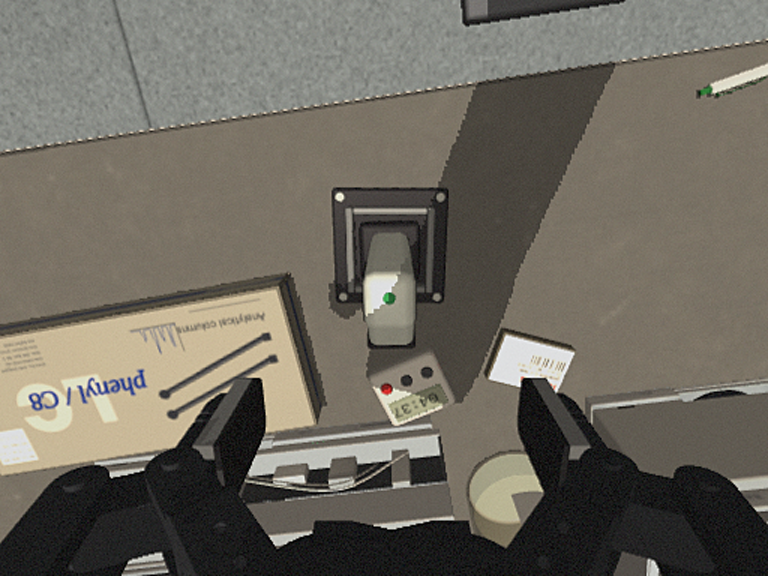

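View pics/d28c.png

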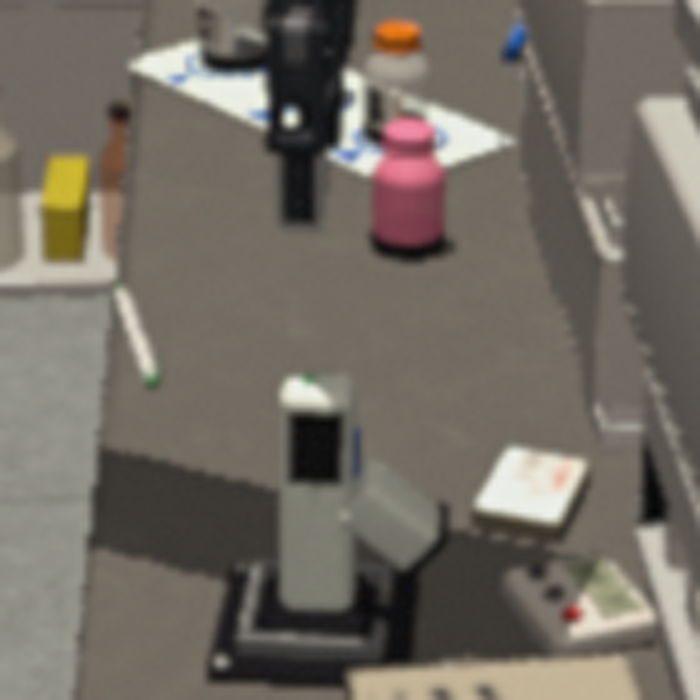

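The scanner stands upright in its pocket and is released. I'll make a last check of the board before handing in.

```bash
python3 -m creep '[[100,0.05,1,-0.2,0],[100,0.1,2,-0.4,-0.5],[100,0.15,3.1,-0.5,-1],[100,0.2,4.2,-0.5,-1.5],[100,0.1,5.3,-0.5,-2]]'|head -2;python3 -m creep '[[100,-0.2,1.1,0,-0.5],[100,-0.4,2.2,0,-1],[100,-0.5,3.3,0,-1.5],[100,-0.5,4.4,0,-2],[100,-0.4,5.5,0,-2.5]]'|head -2; python3 -c "
from h import *
st();plan([.432,.24,.26],218)"
```

```text
time_s: 75.1
tcp_pos: [0.4977, -0.1694, 0.2615]
time_s: 75.6
tcp_pos: [0.4816, 0.0507, 0.2614]
tcp [0.4816 0.0507 0.2614] yaw -151.46 zax [-0.001  0.001 -1.   ] q [ 0.83  0.05 -1.03  1.78  0.04  1.34  1.85] F [ 1.3 -0.4  1.1] w 0.0851 t 75.6
shift [-1.173  4.75   0.041] twist -1.183 yaw now -151.5 tcp [0.4816 0.0507 0.2614] q [ 0.83  0.05 -1.03  1.78  0.04  1.34  1.85] w 0.0851 t 75.6
```

```bash
python3 -m creep '[[100,-0.4,1.1,0,-0.3],[100,-0.8,2.2,0,-0.6],[100,-1,3.3,0,-1.2],[100,-1.15,4.3,0,-1.2],[100,-1.15,4.7,0,-1.2]]'|head -2;python3 -m creep '[[100,0,0,0,0],[100,0,0,0,0],[100,0,0,0,0]]'|head -2; python3 -c "
from h import *
st();snap('wrist','w29');crop('w29',0,0,512,384,1.5,'w29b');snap('scene','s29');crop('s29',0,0,512,384,1.5,'s29b')
u=[unwrap('w29',c,rad,.004,.079,'x',m=80) for c,rad in (((.437,.4185),.028),((.4995,.335),.028),((.564,.2525),.025))]
cv2.imwrite('pics/u29.png',np.vstack(u))"
```

```text
time_s: 76.1
tcp_pos: [0.4311, 0.2401, 0.2618]
time_s: 76.4
tcp_pos: [0.4341, 0.2348, 0.2619]
tcp [0.4341 0.2348 0.2619] yaw -142.15 zax [-0.001 -0.    -1.   ] q [ 0.56  0.11 -1.2   1.76  0.1   1.35  1.57] F [ 0.4 -0.7 -0. ] w 0.0853 t 76.4
```

View pics/w29b.png

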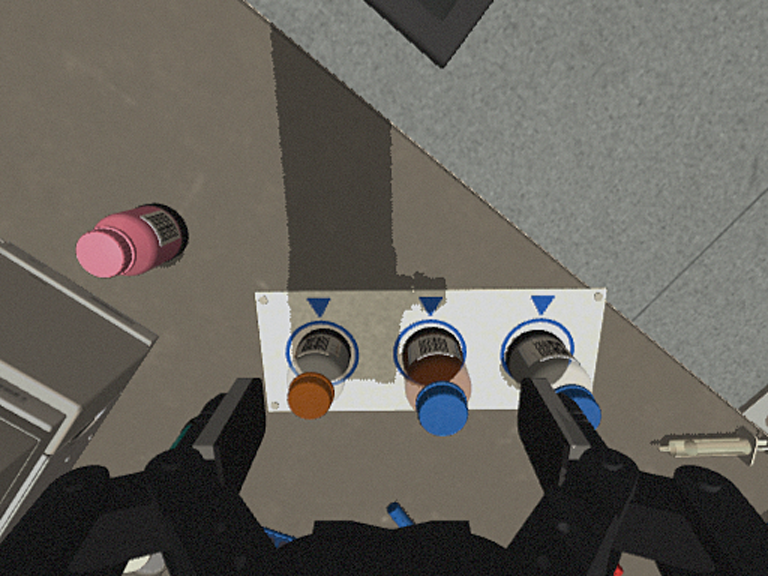

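View pics/u29.png

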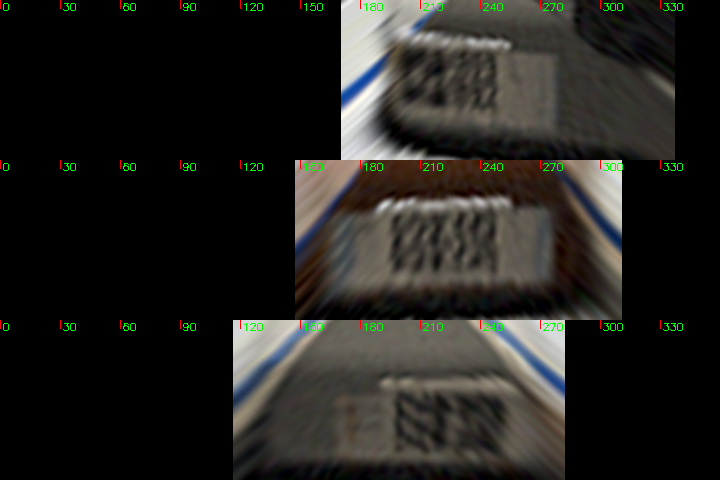

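View pics/s29b.png

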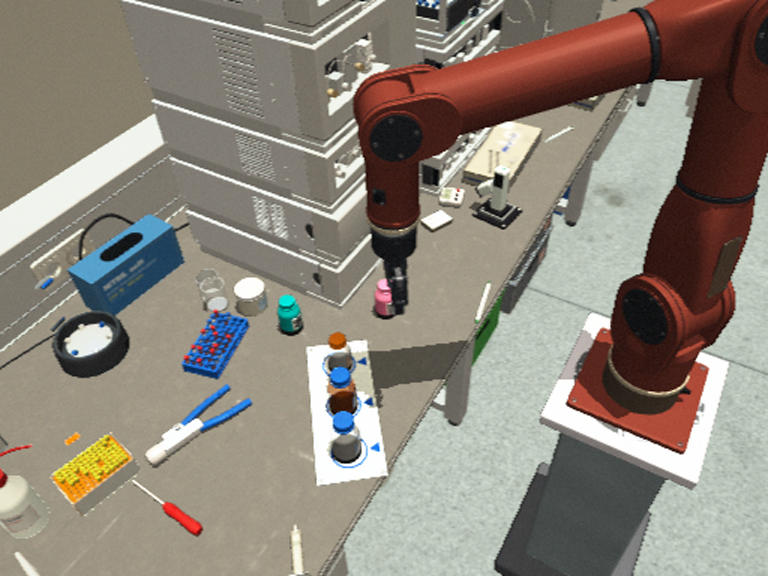

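The three bottles stand in their rings with the stickers at about 220–222° (target 218.5°). The scanner is parked, and the timer, packet and pen look undisturbed. The arm is clear of everything, so I'm handing in.

```bash
python3 -c "
from rig import workorder
print(workorder.job_done())"
```

```text
the job is handed in; nothing more can be done
None
```

All three bottles were there. They now stand in the rings, all three were scanned in order, and the scanner is back in its stand. The job was handed in at about 76 s; the hand-in reports no verdict.

**Bottles:** the white bottle is in ring_0, the brown in ring_1 and the orange-capped one in ring_2. The last pictures showed all three upright, with stickers at about 220–222° against the 218.5° wanted. Brown and orange are within about 2–3 mm of their ring centres; white is about 5 mm off, within the 15 mm allowed.

**Scans:** I scanned white, then brown, then orange-capped, from about 85 mm with the line of sight about 40° off square. Each was held for about 2.5 s, followed by holds of about 1.5–2 s shifted 6 mm left, right, down and up. The computed aim error was under 2 mm, and the fixed-camera pictures agreed. Nothing in the interface confirms that a scan registered.

**Scanner and bystanders:** the scanner is upright in the pocket and released. The timer, packet and pen looked unmoved in the last pictures. I saw no bottle knocked aside during the run.

**Disagreements:** the side camera read about 1 cm differently from the other two, so I used the scene and wrist cameras. Wrist-camera positions varied by about 3 mm between views.

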